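# Set the pickup gap at the carousel's tight spot

### The job

The sample carousel rubs on its position pickup at one spot in its turn. Turn the carousel gently by its upright grip, feel where the drag rises, and leave it standing with the middle of that tight spot against the pickup; then slide the pickup's carriage back by its post until the pickup just clears the tight spot, with a gap of 1 to 2 mm, never pressing it hard against the carousel. Finish with your hand off and leave the other things alone.

Things in the scene. Friction and masses are not known exactly. Their poses are not given: they have to be found in the camera images.
- changer: sample changer of a gamma counter, covers off, fixed to the bench: flat housing 300 mm (its x) by 430 mm (its y) with a steel deck 60 mm above the bench; origin on the bench, right under the carousel's axis; the housing reaches from 260 mm on its -y side to 170 mm on its +y side
- carousel: round carousel on a vertical axis, turns without end, stays put; origin on its axis at deck height, z up. Skirt radius 108 mm, 4 to 30 mm above the deck; grey flange radius 116 mm over it, top 36 mm above the deck. Drag 0.1 N m all round. A smooth swelling of the skirt, hidden under the flange, 35 to 50 degrees long, a few mm high, place unknown: passing the pickup, it more than doubles the drag
- turning_grip (a point): top centre of the upright black turning grip on the carousel: a round grip 20 mm in diameter and 46 mm tall, standing 55 mm from the carousel's axis, its top 85 mm above the deck; it revolves freely on its own stem, so a hand can hold it and go round in a circle without turning
- pickup_nose (a point): nose tip of the position pickup, as it stands on its carriage with its springs unloaded: steel barrel 18 mm in diameter lying level 17 mm above the deck, round black nose under the flange, pointing along changer +y at the axis. Its sprung bracket gives 1 mm per 2 N (up to 10 mm); over 18 N harms it. At the start the swelling presses it back 1.5 to 5 mm as it passes, the rest of the skirt just clears it
- carriage (a joint): slide of the pickup's carriage on the deck rails, in m; 0 with the unloaded nose tip just 108 mm from the carousel's axis, growing as the carriage goes straight away from the carousel (changer -y); range -0.006 to 0.030. It stays where it is left, held by a rail friction of 12 N
- carriage_post (a point): top centre of the carriage's upright black post, round, 20 mm in diameter and 42 mm tall, its top 76 mm above the deck; it stands on the carriage block (block top 32 mm above the deck), 57 mm behind the nose tip on the side away from the carousel
- sample_vial: small glass vial, 24 mm in diameter, 50 mm tall, on the deck; leave it alone; origin under its centre
- green_bottle: green glass bottle, 48 mm in diameter, 105 mm tall, on the bench; leave it alone; origin under its centre
- lead_pot: grey lead vial pot, 62 mm in diameter, 80 mm tall, on the bench; leave it alone; origin under its centre
- vial_tray: white vial tray 150 x 100 x 30 mm on the bench; leave it alone; origin under its centre

How it is judged:
By the outcome, as a careful person would: the job done as asked, in the order asked, and still so for the second after the job is handed in, with the robot touching nothing.
It also fails if it takes over 72 s, if anything falls off the work surface, if the arm or the gripper's body presses on something with over 40 N, if the wrist force passes 120 N, or if a joint passes its speed limit or range.

### The arm

A 7-joint arm with a two-finger parallel gripper is mounted at the origin on the work surface. World frame = base frame: x ahead of the robot, y to its left, z up, the work surface at z = 0. Lengths are in m, angles in rad, forces in N, time in s.
With the tool pointing down it reaches from about 0.4 to 0.9 m from the base axis. Payload 5.5 kg.
Tool frame: the origin (TCP) lies midway between the tips of the shut fingers; the grasp point (between the pads) lies 19 mm behind it; z points along the fingers, y is the direction in which the jaws open and shut (so a half turn about z gives the same grasp; the last joint's range is limited). The gripper opens to 85 mm and grips with 20 to 120 N. Pads are 22 mm wide; open, the fingers measure 114 mm over their backs; the gripper's body (76 mm by 85 mm) begins 54 mm behind the grasp point. The pads swing forward as they close: fully open they stand 13 mm farther back than shut.
Start: joints at [1.526, 0.501, -0.427, 1.55, 0.221, 1.138, -0.21], TCP at [0.197, -0.619, 0.231] pointing down, gripper open.
Joint ranges: [-2.88, 2.88], [-0.31, 2.03], [-1.54, 1.56], [0.2, 2.42], [-1.41, 4.55], [0.19, 2.02], [-2.57, 2.57]. Speed limits (rad/s): [2.57, 2.57, 3.14, 3.14, 3.14, 3.14, 3.14].

### API

Orientations are given as a unit quaternion [x, y, z, w].
In Python, from station import arm gives the robot as it stands.
- The arm moves only by the tool step_arm, never from a script. Its argument "plan" is a list of rows, each an object of numbers: "dx", "dy", "dz": the shift along the tool's x, y, z in m; "ax", "ay", "az": the turn, a rotation vector about the tool's x, y, z in degrees; "gripper": the closure, from 0 (fully open) to 1 (shut). A call has 1 to 20 rows; each row shifts and turns the commanded pose from where the row before left it, along the tool's axes as they then stand; what a row does not reach is not made up. A row lasts 1/8 s, in which the tool goes at most 62.5 mm and 10.7 degrees, less where a joint would pass 70% of its speed; a pose out of reach is approached as far as the arm can. A call is refused whole if a number of a shift passes 0.0625 or a number of a turn 10.7, either way. A call with a gripper value outside its range is refused whole. The fingers move at their own pace and stop on an object; "force" is the grip in N (left out, the last holds). Time passes only in rows, so rows that do not move let the fingers close. It gives the time, the measured TCP pose, the force and the opening at its end, in the units of the state.
- arm.state(): the state, without advancing time (a new reading comes with each control period).
- arm.grab_frame(name): name is "scene" or "top" or "wrist"; returns the picture (420x560x3 uint8, blue, green, red); there is no depth.
- arm.get_calibration(name): a dict with "vfov" (degrees; the focal length in pixels is half the picture's height over the tangent of half this angle, whatever the lens; pixels are square), "cx", "cy" (the principal point, pixels), "k1" (the pictures are not rectified: a ray, as slopes to the right and down, at radius r is drawn at 1 + k1 r^2 times it, then the intrinsics apply), "world_from_camera" (4x4, takes a point from camera to world coordinates). Camera axes: x right, y up, looking along -z (the intrinsics and any distortion apply to the point x, -y, -z); pixel columns grow to the right and rows downward; lengths in m; the calibration is good to about 2 mm. A picture is of the moment at which its call begins: read the wrist's pose just before it. get_calibration takes no time and is no camera call; for the wrist camera it gives the pose at the moment of the call.
- arm.job_done(): hands the job in, once; it reports no verdict.
The state is a dict: "time_s": time; "qpos": joint angles; "qd": joint speeds; "tau": joint torques, N m; "tcp_pos": TCP position; "tcp_rot": TCP orientation; "contact_force": force on the tool from outside, world axes, zero at the start; "moment": the same for the moment, N m; "opening": opening from 0.0 (shut) to 1.0 (fully open).
Only numpy, scipy, OpenCV 4.12 (cv2) and the standard library are available. Lean on these libraries where they do the work, as an engineer would, in place of code of your own. Each camera call takes 0.05 s, during which the arm holds its last target.

## Working session

There is one attempt and no reset: what is moved stays moved. The work goes in short steps, Python scripts to look and compute and a tool call to move; the robot and the scene stay as the last step left them, time stands still between calls to the robot, and variables do not carry over. Pictures are saved under pics/ and viewed, and the job is handed in when it is done.

Besides the shell and the picture viewer there is one more tool, called after "Call:" in YAML: its name, and indented under it one key for each argument. step_arm: Moves the arm, as the interface text tells. Its arguments: {"type":"object","properties":{"plan":{"type":"array","items":{"type":"object","properties":{"dx":{"type":"number"},"dy":{"type":"number"},"dz":{"type":"number"},"ax":{"type":"number"},"ay":{"type":"number"},"az":{"type":"number"},"gripper":{"type":"number"}}}},"force":{"type":"number"}},"required":["plan"]}

```bash
mkdir -p pics; ls; python3 - <<'E'
from station import arm
import cv2
s=arm.state(); print(s)
for n in ("scene","top","wrist"):
    c=arm.get_calibration(n); print(n,c)
    cv2.imwrite(f"pics/{n}0.png",arm.grab_frame(n))
E
```

```text
pics
{'time_s': 0.0, 'qpos': array([ 1.526189  ,  0.50187425, -0.42675873,  1.55141147,  0.22080775,
        1.13826923, -0.21031256]), 'qd': array([ 1.95807246e-05, -2.96412206e-03,  7.41400581e-06, -3.43643788e-05,
        1.02847966e-03,  1.06268679e-03,  2.80897505e-04]), 'tau': array([ 9.49347777e-04, -5.69518805e+01, -5.81564739e+00, -2.80941617e+01,
        1.07258334e-02,  1.18231084e-02, -2.32041594e-05]), 'tcp_pos': array([ 0.19666737, -0.61883678,  0.23025593]), 'tcp_rot': array([ 9.88179019e-01,  1.53301390e-01, -1.15686359e-04, -9.47288898e-04]), 'contact_force': array([0.55587316, 0.34669704, 0.74704236]), 'moment': array([-0.07339555, -0.00573247, -0.02838598]), 'opening': 1.0009864746321475}
scene {'vfov': 46.0338770176588, 'cx': 276.199586425873, 'cy': 213.6113802016097, 'k1': 0.028184519002107895, 'world_from_camera': array([[ 0.74745909, -0.57342977,  0.33538517,  1.01835717],
       [ 0.66430322,  0.64708511, -0.37414182, -0.44781641],
       [-0.00247869,  0.50245315,  0.86460089,  1.18590721],
       [ 0.        ,  0.        ,  0.        ,  1.        ]])}
top {'vfov': 56.233198332359215, 'cx': 283.3079628515136, 'cy': 213.2726825235246, 'k1': -0.027397556385710353, 'world_from_camera': array([[-0.02284068,  0.9897648 , -0.14086857,  0.42370123],
       [-0.99957931, -0.02008991,  0.02091864,  0.05768402],
       [ 0.0178745 ,  0.1412871 ,  0.98980728,  1.43027839],
       [ 0.        ,  0.        ,  0.        ,  1.        ]])}
wrist {'vfov': 69.55563366142127, 'cx': 282.637080255002, 'cy': 208.9017218575321, 'k1': -0.02468679107728996, 'world_from_camera': array([[ 0.30267271,  0.9187977 ,  0.25337724,  0.26017142],
       [-0.95309307,  0.29224988,  0.07876298, -0.59919959],
       [-0.00168223, -0.26533149,  0.96415578,  0.37345219],
       [ 0.        ,  0.        ,  0.        ,  1.        ]])}
```

View pics/scene0.png

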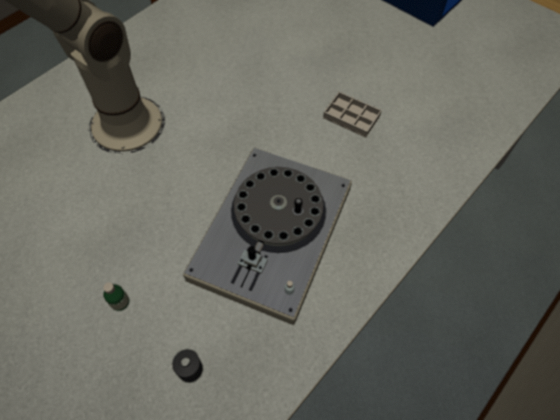

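View pics/top0.png

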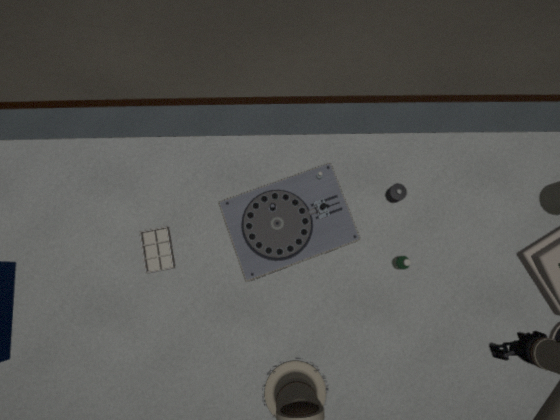

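View pics/wrist0.png

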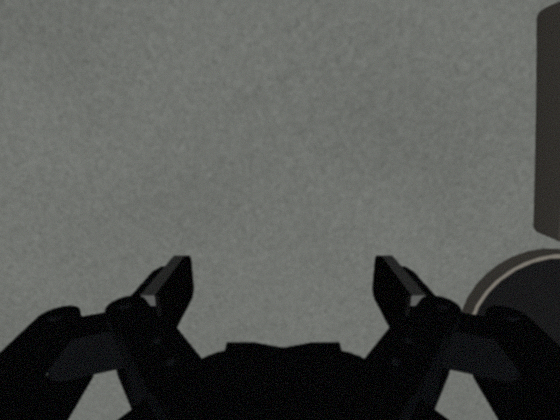

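The scene view shows the carousel hub at about (278,202), grip at (298,203) and post at (252,252). In the top view the hub is at (277,223), grip at (272,206), post at (323,207) and vial at (320,175). I'll enlarge both for measuring.

```bash
cat > h.py <<'E'
import numpy as np, cv2
from station import arm
def K(c): 
    f=210/np.tan(np.radians(c["vfov"]/2)); return f
def ray(c,u,v):
    f=K(c); x=(u-c["cx"])/f; y=(v-c["cy"])/f; rd=np.hypot(x,y); r=rd
    for _ in range(20): r=rd/(1+c["k1"]*r*r)
    s=r/rd if rd>0 else 1
    T=c["world_from_camera"]; d=T[:3,:3]@np.array([x*s,-y*s,-1]); return T[:3,3],d
def onz(c,u,v,z):
    o,d=ray(c,u,v); return o+d*(z-o[2])/d[2]
def proj(c,p):
    T=c["world_from_camera"]; q=T[:3,:3].T@(np.asarray(p)-T[:3,3]); x=q[0]/-q[2]; y=-q[1]/-q[2]
    k=1+c["k1"]*(x*x+y*y); f=K(c); return np.array([c["cx"]+f*x*k,c["cy"]+f*y*k])
def crop(img,u0,v0,u1,v1,s,fn):
    g=cv2.resize(img[v0:v1,u0:u1],None,fx=s,fy=s,interpolation=cv2.INTER_CUBIC)
    g=np.clip(g.astype(float)*1.6,0,255).astype(np.uint8)
    cv2.imwrite(fn,g)
E
python3 - <<'E'
import cv2
from h import *
crop(cv2.imread("pics/top0.png"),210,155,370,285,5,"pics/topz.png")
crop(cv2.imread("pics/scene0.png"),180,145,360,325,3.3,"pics/scenez.png")
E
```

```text
(no output)
```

View pics/topz.png

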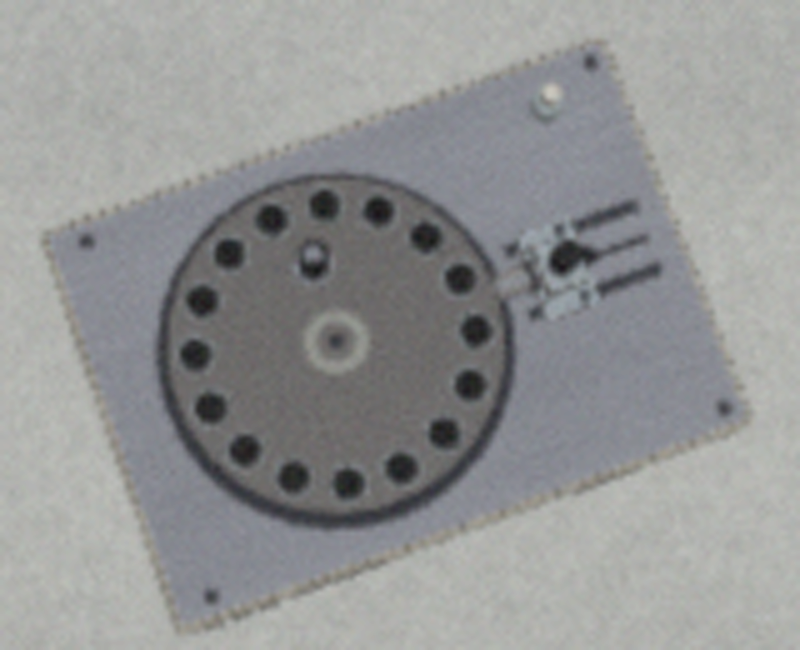

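View pics/scenez.png

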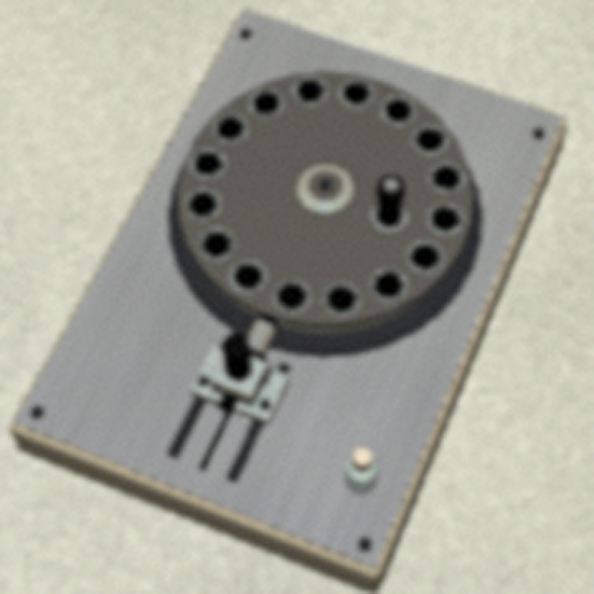

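```bash
python3 - <<'E'
from h import *
ct=arm.get_calibration("top"); cs=arm.get_calibration("scene")
T=lambda x,y:((x+.5)/5-.5+210,(y+.5)/5-.5+155)
S=lambda x,y:((x+.5)/3.3-.5+180,(y+.5)/3.3-.5+145)
ht=[(324,205),(378,211),(426,237),(461,279),(476,331),(470,384),(445,434),(401,468),(348,484),(293,478),(245,451),(210,408),(195,355),(202,301),(229,254),(272,219)]
hs=[(310,91),(356,93),(398,110),(430,140),(446,178),(445,219),(425,257),(389,286),(341,299),(291,296),(248,276),(216,244),(202,204),(207,163),(230,128),(266,103)]
for c,F,h in((ct,T,ht),(cs,S,hs)):
    P=np.array([onz(c,*F(*p),0.096) for p in h]); 
    A=np.c_[2*P[:,:2],np.ones(len(P))]; s=np.linalg.lstsq(A,(P[:,:2]**2).sum(1),rcond=None)[0]
    print("centre",P.mean(0),s[:2],"R",np.sqrt(s[2]+s[0]**2+s[1]**2))
for n,t,sc,z in(("grip",(314,248),(392,186),.145),("post",(566,258),(238,343),.136),("vial",(551,95),(362,457),.11)):
    print(n,onz(ct,*T(*t),z),onz(cs,*S(*sc),z))
st=[(86,242),(590,62),(725,408),(211,597)]; ss=[(245,34),(539,133),(365,544),(37,412)]
a=np.array([onz(ct,*T(*p),.06) for p in st]); b=np.array([onz(cs,*S(*p),.06) for p in ss]);print(a,b)
# -y direction: top 0->1 and 3->2
for d in (a[1]-a[0],a[2]-a[3],b[2]-b[1],b[3]-b[0]): print(np.degrees(np.arctan2(d[1],d[0])),np.linalg.norm(d))
E
```

```text
centre [0.57979789 0.0524882  0.096     ] [0.57978558 0.05253912] R 0.09627647645813497
centre [0.57727986 0.05191218 0.096     ] [0.5773722  0.05186961] R 0.09636526431348684
grip [0.6377119  0.06596706 0.145     ] [0.6318     0.06598978 0.145     ]
post [ 0.62909758 -0.10221816  0.136     ] [ 0.63136766 -0.10305718  0.136     ]
vial [ 0.74731591 -0.09931408  0.11      ] [ 0.74813106 -0.1017435   0.11      ]
[[ 0.6593701   0.22726786  0.06      ]
 [ 0.78337531 -0.13423473  0.06      ]
 [ 0.5324139  -0.21951589  0.06      ]
 [ 0.40969021  0.14207067  0.06      ]] [[ 0.40691523  0.14098934  0.06      ]
 [ 0.65777052  0.22750237  0.06      ]
 [ 0.78073364 -0.13460038  0.06      ]
 [ 0.52991537 -0.21976966  0.06      ]]
-71.06663972349416 0.3821798179519941
-71.25261453930943 0.38184544156079125
-71.24350225157798 0.3824112079862212
-71.17328039372406 0.38115100697263965
```

Call:
step_arm:
  plan:
    - {"dx": 0.02,"dy": -0.0165,"az": -1.2}
    - {"dx": 0.039,"dy": -0.0325}
    - {"dx": 0.039,"dy": -0.0325}
    - {"dx": 0.039,"dy": -0.0325}
    - {"dx": 0.039,"dy": -0.0325}
    - {"dx": 0.039,"dy": -0.0325}
    - {"dx": 0.039,"dy": -0.0325}
    - {"dx": 0.039,"dy": -0.0325}
    - {"dx": 0.039,"dy": -0.0325}
    - {"dx": 0.039,"dy": -0.0325}
    - {"dx": 0.039,"dy": -0.0325}
    - {"dx": 0.039,"dy": -0.0325}
    - {"dx": 0.039,"dy": -0.0325}
    - {"dx": 0.039,"dy": -0.0325}
    - {"dx": 0.039,"dy": -0.0325}
    - {"dx": 0.039,"dy": -0.0325}
    - {"dx": 0.017,"dy": -0.015}
    - {}
    - {}

```text
schema error: expected keys dx, dy, dz, ax, ay, az, gripper
```

```bash
python3 - <<'E'
from h import *
s=arm.state();print(s); c=arm.get_calibration("wrist")
im=arm.grab_frame("wrist");cv2.imwrite("pics/w1.png",im)
print([proj(c,p) for p in ([.632,.0653,.145],[.5785,.0522,.096],[.631,-.103,.136])])
E
```

```text
{'time_s': 0.15, 'qpos': array([ 1.52619767,  0.50167658, -0.42682312,  1.55120948,  0.22079726,
        1.13828105, -0.21036537]), 'qd': array([ 3.07009031e-04, -2.84999671e-03, -9.60051058e-04, -2.63362646e-03,
       -7.37015941e-05, -4.84394457e-04, -8.79673350e-04]), 'tau': array([-6.19752333e-03, -5.70043373e+01, -5.82524836e+00, -2.81287247e+01,
        1.06908660e-02,  7.69684324e-03,  2.92120512e-05]), 'tcp_pos': array([ 0.19673285, -0.61895292,  0.23046962]), 'tcp_rot': array([ 9.88182985e-01,  1.53276892e-01, -8.23505129e-05, -7.59183544e-04]), 'contact_force': array([-0.94188266,  0.6354671 , -0.5552606 ]), 'moment': array([ 0.0107077 , -0.02940662, -0.01294656]), 'opening': 1.002739929189251}
[array([4226.16485969, 4727.57309965]), array([ 31.45084658, -57.76079077]), array([459.70238396, 478.49055864])]
```

View pics/w1.png

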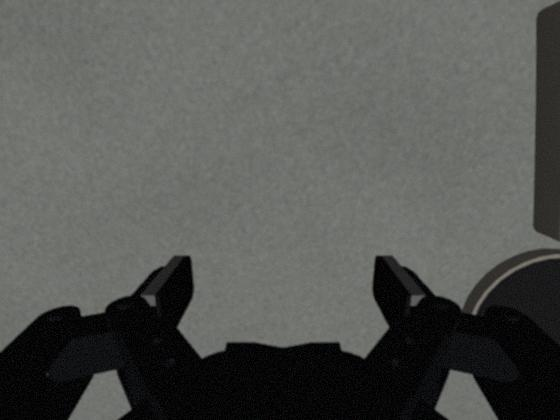

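The pictured move was refused for empty rows (the view shows only bench); resending with filled rows.

Call:
step_arm:
  plan:
    - {"dx": 0.02,"dy": -0.0165,"az": -1.2}
    - {"dx": 0.039,"dy": -0.0325}
    - {"dx": 0.039,"dy": -0.0325}
    - {"dx": 0.039,"dy": -0.0325}
    - {"dx": 0.039,"dy": -0.0325}
    - {"dx": 0.039,"dy": -0.0325}
    - {"dx": 0.039,"dy": -0.0325}
    - {"dx": 0.039,"dy": -0.0325}
    - {"dx": 0.039,"dy": -0.0325}
    - {"dx": 0.039,"dy": -0.0325}
    - {"dx": 0.039,"dy": -0.0325}
    - {"dx": 0.039,"dy": -0.0325}
    - {"dx": 0.039,"dy": -0.0325}
    - {"dx": 0.039,"dy": -0.0325}
    - {"dx": 0.039,"dy": -0.0325}
    - {"dx": 0.039,"dy": -0.0325}
    - {"dx": 0.017,"dy": -0.015}
    - {"dz": 0}
    - {"dz": 0}

```text
schema error: expected keys dx, dy, dz, ax, ay, az, gripper
```

```bash
python3 - <<'E'
from h import *
s=arm.state();print(s); c=arm.get_calibration("wrist")
im=arm.grab_frame("wrist");cv2.imwrite("pics/w1.png",im)
print([proj(c,p) for p in ([.632,.0653,.145],[.5785,.0522,.096],[.631,-.103,.136])])
E
```

```text
{'time_s': 0.2, 'qpos': array([ 1.52619274,  0.50152277, -0.42685804,  1.5510596 ,  0.22081708,
        1.13830051, -0.21029291]), 'qd': array([ 1.00134608e-03, -5.43391536e-03,  4.34677160e-05, -3.84825977e-03,
       -7.25923959e-04,  1.23297933e-03,  4.81298780e-04]), 'tau': array([-1.29866905e-03, -5.69414020e+01, -5.81380650e+00, -2.80959982e+01,
        1.09626169e-02,  9.13998869e-03, -3.72950831e-05]), 'tcp_pos': array([ 0.1967711 , -0.61904118,  0.23063156]), 'tcp_rot': array([ 9.88176453e-01,  1.53319641e-01, -7.46443487e-05, -6.16937316e-04]), 'contact_force': array([-0.49060817,  0.24891773,  0.03918367]), 'moment': array([-0.01912107,  0.00094709,  0.03148621]), 'opening': 0.9989660293634671}
[array([4227.11539023, 4727.37509909]), array([ 31.54364709, -57.57883018]), array([458.56354076, 476.65326462])]
```

View pics/w1.png

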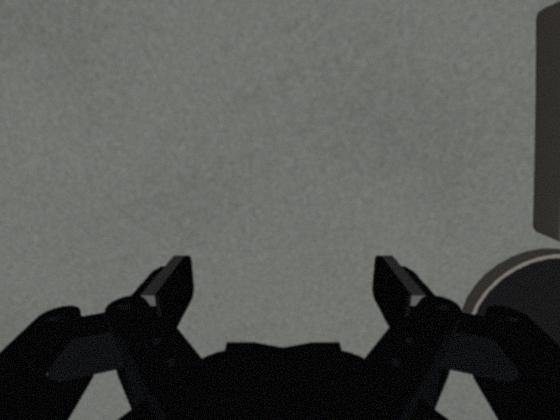

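Unchanged view (refused again). All keys seem to be required in each row.

Call:
step_arm:
  plan:
    - {"dx": 0.02,"dy": -0.0165,"dz": 0,"ax": 0,"ay": 0,"az": -1.2,"gripper": 0}
    - {"dx": 0.039,"dy": -0.0325,"dz": 0,"ax": 0,"ay": 0,"az": 0,"gripper": 0}
    - {"dx": 0.039,"dy": -0.0325,"dz": 0,"ax": 0,"ay": 0,"az": 0,"gripper": 0}
    - {"dx": 0.039,"dy": -0.0325,"dz": 0,"ax": 0,"ay": 0,"az": 0,"gripper": 0}
    - {"dx": 0.039,"dy": -0.0325,"dz": 0,"ax": 0,"ay": 0,"az": 0,"gripper": 0}
    - {"dx": 0.039,"dy": -0.0325,"dz": 0,"ax": 0,"ay": 0,"az": 0,"gripper": 0}
    - {"dx": 0.039,"dy": -0.0325,"dz": 0,"ax": 0,"ay": 0,"az": 0,"gripper": 0}
    - {"dx": 0.039,"dy": -0.0325,"dz": 0,"ax": 0,"ay": 0,"az": 0,"gripper": 0}
    - {"dx": 0.039,"dy": -0.0325,"dz": 0,"ax": 0,"ay": 0,"az": 0,"gripper": 0}
    - {"dx": 0.039,"dy": -0.0325,"dz": 0,"ax": 0,"ay": 0,"az": 0,"gripper": 0}
    - {"dx": 0.039,"dy": -0.0325,"dz": 0,"ax": 0,"ay": 0,"az": 0,"gripper": 0}
    - {"dx": 0.039,"dy": -0.0325,"dz": 0,"ax": 0,"ay": 0,"az": 0,"gripper": 0}
    - {"dx": 0.039,"dy": -0.0325,"dz": 0,"ax": 0,"ay": 0,"az": 0,"gripper": 0}
    - {"dx": 0.039,"dy": -0.0325,"dz": 0,"ax": 0,"ay": 0,"az": 0,"gripper": 0}
    - {"dx": 0.039,"dy": -0.0325,"dz": 0,"ax": 0,"ay": 0,"az": 0,"gripper": 0}
    - {"dx": 0.039,"dy": -0.0325,"dz": 0,"ax": 0,"ay": 0,"az": 0,"gripper": 0}
    - {"dx": 0.017,"dy": -0.015,"dz": 0,"ax": 0,"ay": 0,"az": 0,"gripper": 0}
    - {"dx": 0,"dy": 0,"dz": 0,"ax": 0,"ay": 0,"az": 0,"gripper": 0}

```text
time_s: 2.5
tcp_pos: [0.6186, 0.0751, 0.2311]
tcp_rot: [0.986, 0.166, 0.0, -0.001]
contact_force: [-0.2, -1.2, -0.6]
opening: 1.001
```

```bash
python3 - <<'E'
from h import *
s=arm.state();print(s); c=arm.get_calibration("wrist")
im=arm.grab_frame("wrist");cv2.imwrite("pics/w1.png",im)
print([proj(c,p) for p in ([.632,.0653,.145],[.5785,.0522,.096],[.631,-.103,.136])])
E
```

```text
{'time_s': 2.5, 'qpos': array([ 0.36141567,  0.51724926, -0.72635592,  1.61507837,  0.36625612,
        1.15029266, -1.68946282]), 'qd': array([ 0.04447936, -0.02033438,  0.02966512,  0.02785355,  0.00729041,
        0.00936896,  0.01581369]), 'tau': array([-1.05866008e+00, -5.18306708e+01, -1.04719949e+01, -2.76004726e+01,
       -1.73442916e-02, -1.32378554e-01, -1.86361866e-01]), 'tcp_pos': array([0.61859246, 0.07513736, 0.23109344]), 'tcp_rot': array([ 9.86196114e-01,  1.65579553e-01,  8.46531636e-06, -7.97466660e-04]), 'contact_force': array([-0.2140533 , -1.23925688, -0.60053147]), 'moment': array([-0.01761369,  0.03808655, -0.02359414]), 'opening': 1.0010668596009833}
[array([300.00498308, 201.42244085]), array([291.32795191, 243.45921398]), array([481.24441906, 261.55407797])]
```

View pics/w1.png

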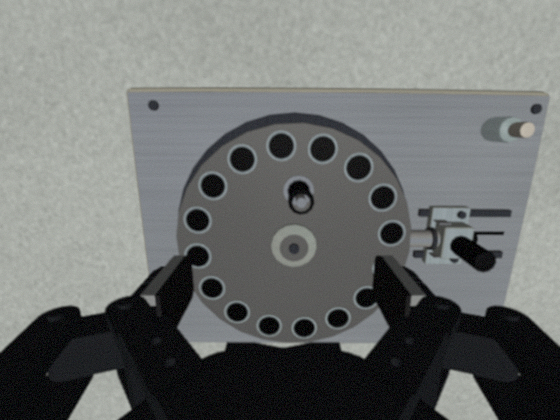

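Wrist view: hub at (293,246), grip top (301,201), post top (483,256), barrel (425,238).

```bash
python3 - <<'E'
from h import *
s=arm.state();print(s['tcp_pos'],s['qd'][:2],s['tau'][0]); c=arm.get_calibration("wrist")
im=cv2.imread("pics/w1.png")
crop(im,160,90,540,345,2.1,"pics/w1z.png")
hw=[(281,146),(322,149),(359,167),(383,197),(391,233),(338,318),(304,328),(269,325),(237,312),(211,288),(197,256),(197,220),(212,185),(242,159)]
P=np.array([onz(c,*p,0.096) for p in hw])
A=np.c_[2*P[:,:2],np.ones(len(P))]; q=np.linalg.lstsq(A,(P[:,:2]**2).sum(1),rcond=None)[0]
print("centre",q[:2],np.sqrt(q[2]+q[0]**2+q[1]**2))
print(onz(c,301.5,201,.145),onz(c,485,256,.136))
E
```

```text
[0.6182679  0.07289635 0.23092304] [ 0.03333893 -0.01405288] -1.558729000389576
centre [0.57751175 0.04764643] 0.09665650517579481
[0.63230776 0.06197762 0.145     ] [ 0.63587603 -0.10600808  0.136     ]
```

View pics/w1z.png

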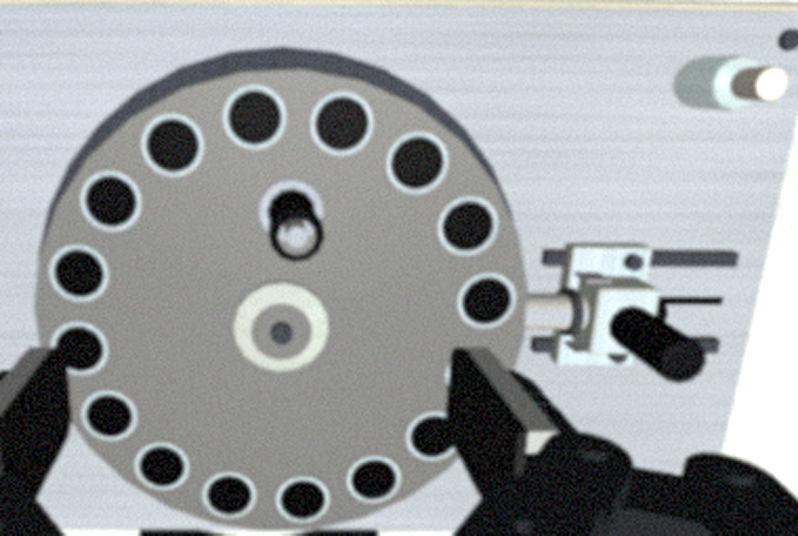

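Call:
step_arm:
  plan:
    - {"dx": 0.01,"dy": 0.005,"dz": 0.02,"ax": 0,"ay": 0,"az": 0,"gripper": 0}
    - {"dx": 0,"dy": 0,"dz": 0.02,"ax": 0,"ay": 0,"az": 0,"gripper": 0}
    - {"dx": 0,"dy": 0,"dz": 0,"ax": 0,"ay": 0,"az": 0,"gripper": 0}
    - {"dx": 0,"dy": 0,"dz": 0,"ax": 0,"ay": 0,"az": 0,"gripper": 0}
    - {"dx": 0,"dy": 0,"dz": 0,"ax": 0,"ay": 0,"az": 0,"gripper": 0}

```text
time_s: 3.18
tcp_pos: [0.6299, 0.0709, 0.1923]
tcp_rot: [0.987, 0.164, 0.001, 0.0]
contact_force: [0.4, 1.3, 1.0]
opening: 1.0
```

```bash
python3 - <<'E'
from h import *
s=arm.state();print(s)
c=arm.get_calibration("wrist")
im=arm.grab_frame("wrist");cv2.imwrite("pics/w2.png",im)
print([proj(c,p) for p in ([.632,.0653,.145],[.5785,.0522,.096],[.631,-.103,.136])])
E
```

```text
{'time_s': 3.175, 'qpos': array([ 0.34433154,  0.57240883, -0.70108039,  1.6252192 ,  0.40479401,
        1.09258452, -1.70895334]), 'qd': array([-3.21206494e-03, -6.01659027e-04,  7.26938060e-04, -3.58039996e-03,
        2.40392081e-03, -1.73354736e-03, -3.20004814e-05]), 'tau': array([ 1.26245948e-01, -5.45208871e+01, -1.04642925e+01, -2.57491565e+01,
        1.62974582e-02,  1.18788445e-02,  1.94580622e-03]), 'tcp_pos': array([0.62994538, 0.07091311, 0.19228233]), 'tcp_rot': array([9.86517249e-01, 1.63655758e-01, 7.11092384e-04, 6.02203030e-05]), 'contact_force': array([0.42718287, 1.28218001, 0.98144384]), 'moment': array([-0.05421238, -0.03480541, -0.00978159]), 'opening': 0.9996590680967423}
[array([291.22538654, 229.14880184]), array([283.59725748, 270.31622004]), array([501.08250239, 294.24575395])]
```

View pics/w2.png

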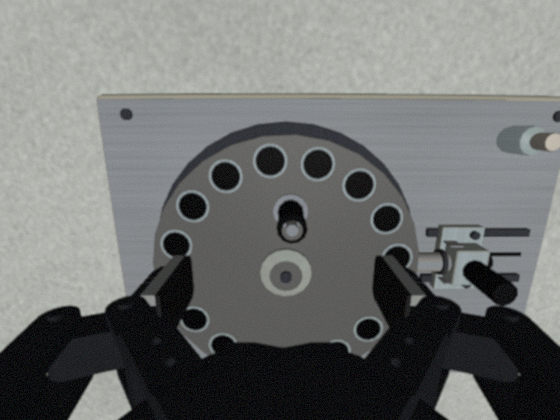

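Grip top is at (291,229), matching the prediction. Lowering over it and closing.

Call:
step_arm:
  plan:
    - {"dx": 0,"dy": 0.006,"dz": 0.014,"ax": 0,"ay": 0,"az": 0,"gripper": 0}
    - {"dx": 0,"dy": 0,"dz": 0.02,"ax": 0,"ay": 0,"az": 0,"gripper": 0}
    - {"dx": 0,"dy": 0,"dz": 0.02,"ax": 0,"ay": 0,"az": 0,"gripper": 0.2}
    - {"dx": 0,"dy": 0,"dz": 0.02,"ax": 0,"ay": 0,"az": 0,"gripper": 0.4}
    - {"dx": 0,"dy": 0,"dz": 0.01,"ax": 0,"ay": 0,"az": 0,"gripper": 0.5}
    - {"dx": 0,"dy": 0,"dz": 0,"ax": 0,"ay": 0,"az": 0,"gripper": 0.6}
    - {"dx": 0,"dy": 0,"dz": 0,"ax": 0,"ay": 0,"az": 0,"gripper": 0.6}
  force: 20

```text
time_s: 4.1
tcp_pos: [0.6321, 0.0655, 0.1079]
tcp_rot: [0.987, 0.164, 0.001, -0.0]
contact_force: [0.2, 0.6, -1.0]
opening: 0.403
```

```bash
python3 - <<'E'
from h import *
s=arm.state();print(s)
im=arm.grab_frame("wrist");cv2.imwrite("pics/w3.png",im)
E
```

```text
{'time_s': 4.1, 'qpos': array([ 0.31606039,  0.66950435, -0.64908605,  1.67998953,  0.47747978,
        0.95473536, -1.75260477]), 'qd': array([ 0.00263639, -0.0099012 , -0.00276533, -0.00301737,  0.00047916,
       -0.00038332,  0.00114592]), 'tau': array([ 2.89751583e-02, -5.72578347e+01, -1.10587603e+01, -2.26634985e+01,
        1.43449288e-02,  2.05204514e-02, -2.17633846e-03]), 'tcp_pos': array([0.63210868, 0.06546754, 0.10793728]), 'tcp_rot': array([ 9.86509484e-01,  1.63703080e-01,  5.79127167e-04, -6.75620783e-05]), 'contact_force': array([ 0.15614546,  0.56823132, -0.96906354]), 'moment': array([ 0.00632763,  0.03097252, -0.00578123]), 'opening': 0.40340928948365057}
```

View pics/w3.png

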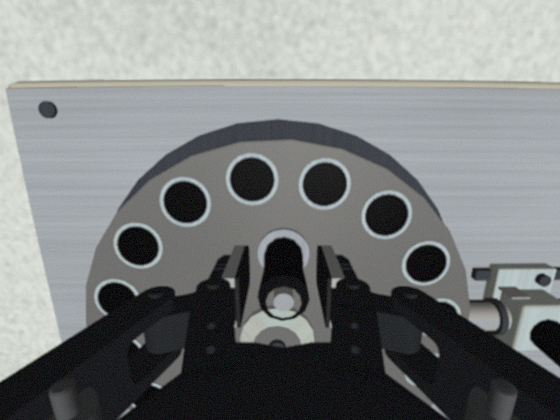

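The grip sits centred between the pads (top at (283,302)). Closing at 20 N.

Call:
step_arm:
  plan:
    - {"dx": 0,"dy": 0,"dz": 0,"ax": 0,"ay": 0,"az": 0,"gripper": 0.75}
    - {"dx": 0,"dy": 0,"dz": 0,"ax": 0,"ay": 0,"az": 0,"gripper": 0.85}
    - {"dx": 0,"dy": 0,"dz": 0,"ax": 0,"ay": 0,"az": 0,"gripper": 0.9}
  force: 20

```text
time_s: 4.53
tcp_pos: [0.6321, 0.0652, 0.1082]
tcp_rot: [0.987, 0.164, 0.001, 0.0]
contact_force: [0.2, 0.9, 4.2]
opening: 0.231
```

```bash
cat > st.py <<'E'
from h import *
import json,sys
s=arm.state(); C=np.array([.578,.0515]); p=s['tcp_pos'][:2]-C; F=s['contact_force']
r=np.hypot(*p); th=np.degrees(np.arctan2(p[1],p[0]))
er=p/r; et=np.array([-er[1],er[0]])
print("t%.2f p %.4f %.4f %.4f th %.1f r %.4f | F %s Fr %.2f Ft %.2f Mz(base) %.3f tau0 %.3f tau %s op %.3f"%(s['time_s'],*s['tcp_pos'],th,r,np.round(F,2),F[:2]@er,F[:2]@et,s['tcp_pos'][0]*F[1]-s['tcp_pos'][1]*F[0],s['tau'][0],np.round(s['tau'],3),s['opening']))
json.dump({k:np.asarray(v).tolist() for k,v in s.items()},open("log.jsonl","a")); open("log.jsonl","a").write("\n")
E
python3 st.py
```

```text
t4.53 p 0.6321 0.0652 0.1082 th 14.2 r 0.0559 | F [0.19 0.91 4.15] Fr 0.41 Ft 0.84 Mz(base) 0.565 tau0 -0.064 tau [-6.4000e-02 -5.5503e+01 -1.0595e+01 -2.1841e+01  4.5000e-02 -1.7200e-01
  0.0000e+00] op 0.231
```

```bash
python3 - <<'E'
import numpy as np
ph=np.radians(np.r_[-4.6,np.arange(0,365,5)]); X=np.round(55*np.cos(ph),1);Y=np.round(-55*np.sin(ph),1)
for i in range(1,len(ph)): print("%.0f(%.1f,%.1f)"%(np.degrees(ph[i]),X[i]-X[i-1],Y[i]-Y[i-1]),end=" ")
E
```

```text
0(0.2,-4.4) 5(-0.2,-4.8) 10(-0.6,-4.8) 15(-1.1,-4.6) 20(-1.4,-4.6) 25(-1.9,-4.4) 30(-2.2,-4.3) 35(-2.5,-4.0) 40(-3.0,-3.9) 45(-3.2,-3.5) 50(-3.5,-3.2) 55(-3.9,-3.0) 60(-4.0,-2.5) 65(-4.3,-2.2) 70(-4.4,-1.9) 75(-4.6,-1.4) 80(-4.6,-1.1) 85(-4.8,-0.6) 90(-4.8,-0.2) 95(-4.8,0.2) 100(-4.8,0.6) 105(-4.6,1.1) 110(-4.6,1.4) 115(-4.4,1.9) 120(-4.3,2.2) 125(-4.0,2.5) 130(-3.9,3.0) 135(-3.5,3.2) 140(-3.2,3.5) 145(-3.0,3.9) 150(-2.5,4.0) 155(-2.2,4.3) 160(-1.9,4.4) 165(-1.4,4.6) 170(-1.1,4.6) 175(-0.6,4.8) 180(-0.2,4.8) 185(0.2,4.8) 190(0.6,4.8) 195(1.1,4.6) 200(1.4,4.6) 205(1.9,4.4) 210(2.2,4.3) 215(2.5,4.0) 220(3.0,3.9) 225(3.2,3.5) 230(3.5,3.2) 235(3.9,3.0) 240(4.0,2.5) 245(4.3,2.2) 250(4.4,1.9) 255(4.6,1.4) 260(4.6,1.1) 265(4.8,0.6) 270(4.8,0.2) 275(4.8,-0.2) 280(4.8,-0.6) 285(4.6,-1.1) 290(4.6,-1.4) 295(4.4,-1.9) 300(4.3,-2.2) 305(4.0,-2.5) 310(3.9,-3.0) 315(3.5,-3.2) 320(3.2,-3.5) 325(3.0,-3.9) 330(2.5,-4.0) 335(2.2,-4.3) 340(1.9,-4.4) 345(1.4,-4.6) 350(1.1,-4.6) 355(0.6,-4.8) 360(0.2,-4.8)
```

Call:
step_arm:
  plan:
    - {"dx": 0.0002,"dy": -0.0044,"dz": 0,"ax": 0,"ay": 0,"az": 0,"gripper": 0.9}
    - {"dx": -0.0002,"dy": -0.0048,"dz": 0,"ax": 0,"ay": 0,"az": 0,"gripper": 0.9}
    - {"dx": -0.0006,"dy": -0.0048,"dz": 0,"ax": 0,"ay": 0,"az": 0,"gripper": 0.9}

```text
time_s: 4.9
tcp_pos: [0.6274, 0.0771, 0.1081]
tcp_rot: [0.987, 0.163, 0.001, 0.001]
contact_force: [0.3, -2.2, 5.6]
opening: 0.226
```

```bash
python3 st.py
```

```text
t4.90 p 0.6274 0.0771 0.1081 th 27.4 r 0.0556 | F [ 0.27 -2.23  5.59] Fr -0.78 Ft -2.10 Mz(base) -1.417 tau0 -1.360 tau [ -1.36  -54.248 -11.882 -21.256  -0.603  -0.41    0.083] op 0.226
```

Call:
step_arm:
  plan:
    - {"dx": -0.0011,"dy": -0.0046,"dz": 0,"ax": 0,"ay": 0,"az": 0,"gripper": 0.9}
    - {"dx": -0.0014,"dy": -0.0046,"dz": 0,"ax": 0,"ay": 0,"az": 0,"gripper": 0.9}
    - {"dx": -0.0019,"dy": -0.0044,"dz": 0,"ax": 0,"ay": 0,"az": 0,"gripper": 0.9}

```text
time_s: 5.28
tcp_pos: [0.6189, 0.0888, 0.1082]
tcp_rot: [0.987, 0.163, 0.001, 0.001]
contact_force: [0.9, -3.1, 6.3]
opening: 0.224
```

```bash
python3 st.py
```

```text
t5.28 p 0.6189 0.0888 0.1082 th 42.4 r 0.0554 | F [ 0.88 -3.11  6.32] Fr -1.44 Ft -2.89 Mz(base) -2.003 tau0 -1.433 tau [ -1.433 -53.309 -11.737 -20.825  -0.674  -0.207   0.075] op 0.224
```

Call:
step_arm:
  plan:
    - {"dx": -0.0022,"dy": -0.0043,"dz": 0,"ax": 0,"ay": 0,"az": 0,"gripper": 0.9}
    - {"dx": -0.0025,"dy": -0.004,"dz": 0,"ax": 0,"ay": 0,"az": 0,"gripper": 0.9}
    - {"dx": -0.003,"dy": -0.0039,"dz": 0,"ax": 0,"ay": 0,"az": 0,"gripper": 0.9}

```text
time_s: 5.65
tcp_pos: [0.6078, 0.0978, 0.1081]
tcp_rot: [0.987, 0.163, 0.001, 0.001]
contact_force: [0.5, -3.1, 5.9]
opening: 0.229
```

```bash
python3 st.py
```

```text
t5.65 p 0.6078 0.0978 0.1081 th 57.2 r 0.0551 | F [ 0.48 -3.11  5.92] Fr -2.35 Ft -2.09 Mz(base) -1.936 tau0 -1.581 tau [ -1.581 -52.268 -11.674 -20.587  -0.747  -0.124   0.068] op 0.229
```

Call:
step_arm:
  plan:
    - {"dx": -0.0032,"dy": -0.0035,"dz": 0,"ax": 0,"ay": 0,"az": 0,"gripper": 0.9}
    - {"dx": -0.0035,"dy": -0.0032,"dz": 0,"ax": 0,"ay": 0,"az": 0,"gripper": 0.9}
    - {"dx": -0.0039,"dy": -0.003,"dz": 0,"ax": 0,"ay": 0,"az": 0,"gripper": 0.9}

```text
time_s: 6.02
tcp_pos: [0.5947, 0.1037, 0.1081]
tcp_rot: [0.987, 0.163, 0.001, 0.001]
contact_force: [1.2, -2.4, 5.1]
opening: 0.23
```

```bash
python3 st.py
```

```text
t6.03 p 0.5947 0.1037 0.1081 th 72.3 r 0.0548 | F [ 1.23 -2.41  5.07] Fr -1.92 Ft -1.91 Mz(base) -1.560 tau0 -1.715 tau [-1.7150e+00 -5.0800e+01 -1.1482e+01 -2.0120e+01 -8.3100e-01 -2.0000e-03
  5.2000e-02] op 0.230
```

Call:
step_arm:
  plan:
    - {"dx": -0.004,"dy": -0.0025,"dz": 0,"ax": 0,"ay": 0,"az": 0,"gripper": 0.9}
    - {"dx": -0.0043,"dy": -0.0022,"dz": 0,"ax": 0,"ay": 0,"az": 0,"gripper": 0.9}
    - {"dx": -0.0044,"dy": -0.0019,"dz": 0,"ax": 0,"ay": 0,"az": 0,"gripper": 0.9}

```text
time_s: 6.4
tcp_pos: [0.5806, 0.106, 0.1081]
tcp_rot: [0.987, 0.163, 0.001, 0.001]
contact_force: [3.5, -2.7, 4.9]
opening: 0.228
```

```bash
python3 st.py
```

```text
t6.40 p 0.5806 0.1060 0.1081 th 87.3 r 0.0545 | F [ 3.53 -2.68  4.9 ] Fr -2.51 Ft -3.65 Mz(base) -1.930 tau0 -1.851 tau [-1.8510e+00 -4.9174e+01 -1.1245e+01 -1.9530e+01 -9.2800e-01  1.4800e-01
  3.0000e-02] op 0.228
```

Call:
step_arm:
  plan:
    - {"dx": -0.0046,"dy": -0.0014,"dz": 0,"ax": 0,"ay": 0,"az": 0,"gripper": 0.9}
    - {"dx": -0.0046,"dy": -0.0011,"dz": 0,"ax": 0,"ay": 0,"az": 0,"gripper": 0.9}
    - {"dx": -0.0048,"dy": -0.0006,"dz": 0,"ax": 0,"ay": 0,"az": 0,"gripper": 0.9}

```text
time_s: 6.78
tcp_pos: [0.5664, 0.1045, 0.1081]
tcp_rot: [0.987, 0.163, 0.001, 0.0]
contact_force: [2.7, -2.4, 4.3]
opening: 0.228
```

```bash
python3 st.py
```

```text
t6.78 p 0.5664 0.1045 0.1081 th 102.3 r 0.0543 | F [ 2.75 -2.41  4.33] Fr -2.94 Ft -2.17 Mz(base) -1.650 tau0 -1.819 tau [-1.8190e+00 -4.7588e+01 -1.0806e+01 -1.8892e+01 -9.5700e-01  4.0600e-01
  2.0000e-03] op 0.228
```

Call:
step_arm:
  plan:
    - {"dx": -0.0048,"dy": -0.0002,"dz": 0,"ax": 0,"ay": 0,"az": 0,"gripper": 0.9}
    - {"dx": -0.0048,"dy": 0.0002,"dz": 0,"ax": 0,"ay": 0,"az": 0,"gripper": 0.9}
    - {"dx": -0.0048,"dy": 0.0006,"dz": 0,"ax": 0,"ay": 0,"az": 0,"gripper": 0.9}

```text
time_s: 7.15
tcp_pos: [0.553, 0.0996, 0.1081]
tcp_rot: [0.987, 0.163, 0.001, 0.0]
contact_force: [3.8, -2.4, 6.1]
opening: 0.227
```

```bash
python3 st.py
```

```text
t7.15 p 0.5530 0.0996 0.1081 th 117.5 r 0.0542 | F [ 3.76 -2.39  6.11] Fr -3.86 Ft -2.24 Mz(base) -1.698 tau0 -1.863 tau [-1.8630e+00 -4.5792e+01 -1.0391e+01 -1.8012e+01 -1.0450e+00  6.6800e-01
 -2.6000e-02] op 0.227
```

Call:
step_arm:
  plan:
    - {"dx": -0.0046,"dy": 0.0011,"dz": 0,"ax": 0,"ay": 0,"az": 0,"gripper": 0.9}
    - {"dx": -0.0046,"dy": 0.0014,"dz": 0,"ax": 0,"ay": 0,"az": 0,"gripper": 0.9}
    - {"dx": -0.0044,"dy": 0.0019,"dz": 0,"ax": 0,"ay": 0,"az": 0,"gripper": 0.9}

```text
time_s: 7.52
tcp_pos: [0.5415, 0.0914, 0.1081]
tcp_rot: [0.987, 0.164, 0.002, -0.0]
contact_force: [4.6, -1.8, 5.6]
opening: 0.223
```

```bash
python3 st.py
```

```text
t7.53 p 0.5415 0.0914 0.1081 th 132.4 r 0.0541 | F [ 4.56 -1.84  5.61] Fr -4.44 Ft -2.13 Mz(base) -1.414 tau0 -1.370 tau [ -1.37  -44.536  -9.518 -17.412  -0.881   1.015  -0.054] op 0.223
```

Call:
step_arm:
  plan:
    - {"dx": -0.0043,"dy": 0.0022,"dz": 0,"ax": 0,"ay": 0,"az": 0,"gripper": 0.9}
    - {"dx": -0.004,"dy": 0.0025,"dz": 0,"ax": 0,"ay": 0,"az": 0,"gripper": 0.9}
    - {"dx": -0.0039,"dy": 0.003,"dz": 0,"ax": 0,"ay": 0,"az": 0,"gripper": 0.9}

```text
time_s: 7.9
tcp_pos: [0.5325, 0.0805, 0.1081]
tcp_rot: [0.986, 0.164, 0.002, -0.0]
contact_force: [5.3, -0.2, 5.0]
opening: 0.229
```

```bash
python3 st.py
```

```text
t7.90 p 0.5325 0.0805 0.1081 th 147.5 r 0.0540 | F [ 5.33 -0.2   5.04] Fr -4.60 Ft -2.69 Mz(base) -0.538 tau0 -0.927 tau [ -0.927 -43.304  -8.678 -16.741  -0.729   1.328  -0.082] op 0.229
```

Call:
step_arm:
  plan:
    - {"dx": -0.0035,"dy": 0.0032,"dz": 0,"ax": 0,"ay": 0,"az": 0,"gripper": 0.9}
    - {"dx": -0.0032,"dy": 0.0035,"dz": 0,"ax": 0,"ay": 0,"az": 0,"gripper": 0.9}
    - {"dx": -0.003,"dy": 0.0039,"dz": 0,"ax": 0,"ay": 0,"az": 0,"gripper": 0.9}

```text
time_s: 8.28
tcp_pos: [0.5266, 0.068, 0.1081]
tcp_rot: [0.986, 0.164, 0.002, -0.001]
contact_force: [3.8, 0.9, 5.3]
opening: 0.221
```

```bash
python3 st.py
```

```text
t8.28 p 0.5266 0.0680 0.1081 th 162.3 r 0.0540 | F [3.77 0.92 5.26] Fr -3.31 Ft -2.02 Mz(base) 0.226 tau0 -0.101 tau [ -0.101 -42.776  -7.619 -16.788  -0.34    1.442  -0.097] op 0.221
```

Call:
step_arm:
  plan:
    - {"dx": -0.0025,"dy": 0.004,"dz": 0,"ax": 0,"ay": 0,"az": 0,"gripper": 0.9}
    - {"dx": -0.0022,"dy": 0.0043,"dz": 0,"ax": 0,"ay": 0,"az": 0,"gripper": 0.9}
    - {"dx": -0.0019,"dy": 0.0044,"dz": 0,"ax": 0,"ay": 0,"az": 0,"gripper": 0.9}

```text
time_s: 8.65
tcp_pos: [0.5241, 0.0561, 0.1081]
tcp_rot: [0.986, 0.165, 0.002, -0.002]
contact_force: [4.0, 7.1, 5.3]
opening: 0.225
```

```bash
python3 st.py
```

```text
t8.65 p 0.5241 0.0561 0.1081 th 175.1 r 0.0541 | F [3.98 7.05 5.31] Fr -3.37 Ft -7.37 Mz(base) 3.474 tau0 3.282 tau [  3.282 -43.635  -4.106 -17.268   1.148   2.253  -0.104] op 0.225
```

Call:
step_arm:
  plan:
    - {"dx": -0.0014,"dy": 0.0046,"dz": 0,"ax": 0,"ay": 0,"az": 0,"gripper": 0.9}
    - {"dx": -0.0011,"dy": 0.0046,"dz": 0,"ax": 0,"ay": 0,"az": 0,"gripper": 0.9}
    - {"dx": -0.0006,"dy": 0.0048,"dz": 0,"ax": 0,"ay": 0,"az": 0,"gripper": 0.9}

```text
time_s: 9.02
tcp_pos: [0.5243, 0.0447, 0.108]
tcp_rot: [0.986, 0.166, 0.001, -0.003]
contact_force: [-1.0, 11.8, 8.8]
opening: 0.23
```

```bash
python3 st.py
```

```text
t9.03 p 0.5243 0.0447 0.1080 th -172.8 r 0.0542 | F [-1.   11.79  8.76] Fr -0.49 Ft -11.82 Mz(base) 6.224 tau0 5.909 tau [  5.909 -43.094  -1.016 -19.103   2.741   1.393  -0.109] op 0.230
```

Call:
step_arm:
  plan:
    - {"dx": -0.0002,"dy": 0.0048,"dz": 0,"ax": 0,"ay": 0,"az": 0,"gripper": 0.9}
    - {"dx": 0.0002,"dy": 0.0048,"dz": 0,"ax": 0,"ay": 0,"az": 0,"gripper": 0.9}
    - {"dx": 0.0006,"dy": 0.0048,"dz": 0,"ax": 0,"ay": 0,"az": 0,"gripper": 0.9}

```text
time_s: 9.4
tcp_pos: [0.528, 0.0304, 0.1079]
tcp_rot: [0.986, 0.166, -0.001, -0.003]
contact_force: [-6.1, 7.5, 15.2]
opening: 0.223
```

```bash
python3 st.py
```

```text
t9.40 p 0.5280 0.0304 0.1079 th -157.1 r 0.0543 | F [-6.08  7.46 15.16] Fr 2.71 Ft -9.24 Mz(base) 4.126 tau0 3.984 tau [  3.984 -41.274  -2.614 -20.316   2.361  -0.628  -0.099] op 0.223
```

Call:
step_arm:
  plan:
    - {"dx": 0.0011,"dy": 0.0046,"dz": 0,"ax": 0,"ay": 0,"az": 0,"gripper": 0.9}
    - {"dx": 0.0014,"dy": 0.0046,"dz": 0,"ax": 0,"ay": 0,"az": 0,"gripper": 0.9}
    - {"dx": 0.0019,"dy": 0.0044,"dz": 0,"ax": 0,"ay": 0,"az": 0,"gripper": 0.9}

```text
time_s: 9.78
tcp_pos: [0.5373, 0.015, 0.108]
tcp_rot: [0.986, 0.164, -0.001, -0.0]
contact_force: [-3.0, -0.2, 14.2]
opening: 0.227
```

```bash
python3 st.py
```

```text
t9.78 p 0.5373 0.0150 0.1080 th -138.1 r 0.0546 | F [-3.03 -0.23 14.24] Fr 2.41 Ft -1.86 Mz(base) -0.076 tau0 -0.203 tau [ -0.203 -41.643  -7.312 -19.021   0.366  -0.977  -0.076] op 0.227
```

Call:
step_arm:
  plan:
    - {"dx": 0.0022,"dy": 0.0043,"dz": -0.001,"ax": 0,"ay": 0,"az": 0,"gripper": 0.9}
    - {"dx": 0.0025,"dy": 0.004,"dz": 0,"ax": 0,"ay": 0,"az": 0,"gripper": 0.9}
    - {"dx": 0,"dy": 0,"dz": 0,"ax": 0,"ay": 0,"az": 0,"gripper": 0.9}

```text
time_s: 10.15
tcp_pos: [0.545, 0.0076, 0.1081]
tcp_rot: [0.986, 0.164, -0.001, -0.0]
contact_force: [-0.8, -0.1, 4.6]
opening: 0.226
```

```bash
python3 st.py; python3 - <<'E'
import numpy as np,json
d=[json.loads(l) for l in open("log.jsonl")]; P=np.array([x['tcp_pos'][:2] for x in d])
A=np.c_[2*P,np.ones(len(P))]; q=np.linalg.lstsq(A,(P**2).sum(1),rcond=None)[0]
print("centre",q[:2],np.sqrt(q[2]+q[0]**2+q[1]**2))
ph=np.radians(np.arange(215,130,-2.5)); X=np.round(55*np.cos(ph),1);Y=np.round(-55*np.sin(ph),1)
for i in range(1,len(ph)): print("%.1f(%.1f,%.1f)"%(np.degrees(ph[i]),X[i]-X[i-1],Y[i]-Y[i-1]),end=" ")
E
```

```text
t10.15 p 0.5450 0.0076 0.1081 th -126.9 r 0.0549 | F [-0.79 -0.13  4.56] Fr 0.58 Ft -0.56 Mz(base) -0.063 tau0 0.014 tau [ 1.4000e-02 -4.5326e+01 -8.3940e+00 -1.9991e+01 -2.2000e-02 -2.4000e-02
  2.6000e-02] op 0.226
centre [0.57894142 0.05099366] 0.05503573545617307
212.5(-1.3,-1.9) 210.0(-1.2,-2.1) 207.5(-1.2,-2.1) 205.0(-1.0,-2.2) 202.5(-1.0,-2.2) 200.0(-0.9,-2.2) 197.5(-0.8,-2.3) 195.0(-0.6,-2.3) 192.5(-0.6,-2.3) 190.0(-0.5,-2.3) 187.5(-0.3,-2.4) 185.0(-0.3,-2.4) 182.5(-0.1,-2.4) 180.0(-0.1,-2.4) 177.5(0.1,-2.4) 175.0(0.1,-2.4) 172.5(0.3,-2.4) 170.0(0.3,-2.4) 167.5(0.5,-2.3) 165.0(0.6,-2.3) 162.5(0.6,-2.3) 160.0(0.8,-2.3) 157.5(0.9,-2.2) 155.0(1.0,-2.2) 152.5(1.0,-2.2) 150.0(1.2,-2.1) 147.5(1.2,-2.1) 145.0(1.3,-1.9) 142.5(1.5,-2.0) 140.0(1.5,-1.9) 137.5(1.5,-1.8) 135.0(1.7,-1.7) 132.5(1.7,-1.7)
```

```bash
sed -i 's/C=np.array(\[.578,.0515\])/C=np.array([.5789,.0510])/' st.py; sed -i 's/ tau %s op %.3f"/ tau4,5 %s op %.3f"/; s/np.round(s\[.tau.\],3)/np.round(s["tau"][4:6],3)/' st.py; python3 st.py
```

```text
t10.15 p 0.5450 0.0076 0.1081 th -128.0 r 0.0550 | F [-0.79 -0.13  4.56] Fr 0.59 Ft -0.54 Mz(base) -0.063 tau0 0.014 tau4,5 [-0.022 -0.024] op 0.226
```

Call:
step_arm:
  plan:
    - {"dx": -0.0013,"dy": -0.0019,"dz": 0,"ax": 0,"ay": 0,"az": 0,"gripper": 0.9}
    - {"dx": -0.0012,"dy": -0.0021,"dz": 0,"ax": 0,"ay": 0,"az": 0,"gripper": 0.9}
    - {"dx": -0.0012,"dy": -0.0021,"dz": 0,"ax": 0,"ay": 0,"az": 0,"gripper": 0.9}

```text
time_s: 10.52
tcp_pos: [0.5401, 0.012, 0.1082]
tcp_rot: [0.987, 0.164, 0.0, -0.0]
contact_force: [2.7, -1.0, 2.0]
opening: 0.229
```

```bash
python3 st.py
```

```text
t10.53 p 0.5401 0.0120 0.1082 th -134.8 r 0.0550 | F [ 2.67 -1.04  1.97] Fr -1.14 Ft 2.63 Mz(base) -0.593 tau0 -0.209 tau4,5 [-0.385  0.767] op 0.229
```

Call:
step_arm:
  plan:
    - {"dx": -0.001,"dy": -0.0022,"dz": 0,"ax": 0,"ay": 0,"az": 0,"gripper": 0.9}

```text
time_s: 10.65
tcp_pos: [0.5384, 0.0137, 0.1082]
tcp_rot: [0.987, 0.164, -0.0, -0.0]
contact_force: [3.1, -0.2, 1.2]
opening: 0.23
```

```bash
python3 st.py
```

```text
t10.65 p 0.5384 0.0137 0.1082 th -137.4 r 0.0550 | F [ 3.15 -0.21  1.15] Fr -2.18 Ft 2.28 Mz(base) -0.155 tau0 -0.239 tau4,5 [-0.41  0.75] op 0.230
```

Call:
step_arm:
  plan:
    - {"dx": -0.001,"dy": -0.0022,"dz": 0,"ax": 0,"ay": 0,"az": 0,"gripper": 0.9}

```text
time_s: 10.78
tcp_pos: [0.5368, 0.0155, 0.1082]
tcp_rot: [0.987, 0.164, -0.0, -0.0]
contact_force: [3.5, -0.0, -0.5]
opening: 0.229
```

```bash
python3 st.py
```

```text
t10.78 p 0.5368 0.0155 0.1082 th -139.9 r 0.0551 | F [ 3.55 -0.05 -0.47] Fr -2.68 Ft 2.32 Mz(base) -0.082 tau0 -0.126 tau4,5 [-0.397  0.916] op 0.229
```

Call:
step_arm:
  plan:
    - {"dx": -0.0009,"dy": -0.0022,"dz": 0,"ax": 0,"ay": 0,"az": 0,"gripper": 0.9}

```text
time_s: 10.9
tcp_pos: [0.5353, 0.0174, 0.1082]
tcp_rot: [0.987, 0.164, 0.0, -0.0]
contact_force: [3.8, 0.5, -0.2]
opening: 0.225
```

```bash
python3 st.py
```

```text
t10.90 p 0.5353 0.0174 0.1082 th -142.4 r 0.0551 | F [ 3.78  0.45 -0.15] Fr -3.27 Ft 1.95 Mz(base) 0.176 tau0 -0.014 tau4,5 [-0.397  1.077] op 0.225
```

Call:
step_arm:
  plan:
    - {"dx": -0.0008,"dy": -0.0023,"dz": 0,"ax": 0,"ay": 0,"az": 0,"gripper": 0.9}

```text
time_s: 11.02
tcp_pos: [0.534, 0.0191, 0.1082]
tcp_rot: [0.987, 0.164, 0.0, -0.0]
contact_force: [3.7, -0.4, -2.3]
opening: 0.226
```

```bash
python3 st.py
```

```text
t11.03 p 0.5340 0.0191 0.1082 th -144.6 r 0.0551 | F [ 3.71 -0.42 -2.26] Fr -2.79 Ft 2.49 Mz(base) -0.294 tau0 -0.382 tau4,5 [-0.727  1.34 ] op 0.226
```

Call:
step_arm:
  plan:
    - {"dx": -0.0006,"dy": -0.0023,"dz": 0,"ax": 0,"ay": 0,"az": 0,"gripper": 0.9}

```text
time_s: 11.15
tcp_pos: [0.533, 0.0206, 0.1082]
tcp_rot: [0.987, 0.163, 0.0, 0.0]
contact_force: [6.8, -1.9, -2.9]
opening: 0.227
```

```bash
python3 st.py
```

```text
t11.15 p 0.5330 0.0206 0.1082 th -146.5 r 0.0551 | F [ 6.76 -1.92 -2.91] Fr -4.58 Ft 5.33 Mz(base) -1.164 tau0 -1.080 tau4,5 [-1.118  1.477] op 0.227
```

Call:
step_arm:
  plan:
    - {"dx": -0.0006,"dy": -0.0023,"dz": 0,"ax": 0,"ay": 0,"az": 0,"gripper": 0.9}

```text
time_s: 11.28
tcp_pos: [0.5321, 0.0221, 0.1082]
tcp_rot: [0.987, 0.163, 0.001, 0.001]
contact_force: [7.6, -4.1, -4.4]
opening: 0.228
```

```bash
python3 st.py
```

```text
t11.28 p 0.5321 0.0221 0.1082 th -148.3 r 0.0550 | F [ 7.6  -4.15 -4.44] Fr -4.29 Ft 7.52 Mz(base) -2.375 tau0 -1.646 tau4,5 [-1.464  1.66 ] op 0.228
```

Call:
step_arm:
  plan:
    - {"dx": -0.0005,"dy": -0.0023,"dz": 0,"ax": 0,"ay": 0,"az": 0,"gripper": 0.9}

```text
time_s: 11.4
tcp_pos: [0.5312, 0.0236, 0.1082]
tcp_rot: [0.987, 0.163, 0.001, 0.001]
contact_force: [7.6, -4.1, -4.2]
opening: 0.225
```

```bash
python3 st.py
```

```text
t11.40 p 0.5312 0.0236 0.1082 th -150.1 r 0.0551 | F [ 7.6  -4.12 -4.24] Fr -4.54 Ft 7.35 Mz(base) -2.365 tau0 -2.197 tau4,5 [-1.782  1.746] op 0.225
```

Call:
step_arm:
  plan:
    - {"dx": -0.0003,"dy": -0.0024,"dz": 0,"ax": 0,"ay": 0,"az": 0,"gripper": 0.9}

```text
time_s: 11.52
tcp_pos: [0.5303, 0.0252, 0.1082]
tcp_rot: [0.987, 0.163, 0.001, 0.001]
contact_force: [8.1, -6.0, -5.2]
opening: 0.231
```

```bash
python3 st.py
```

```text
t11.53 p 0.5303 0.0252 0.1082 th -152.0 r 0.0551 | F [ 8.09 -6.02 -5.15] Fr -4.32 Ft 9.11 Mz(base) -3.396 tau0 -2.833 tau4,5 [-2.085  1.622] op 0.231
```

Call:
step_arm:
  plan:
    - {"dx": -0.0003,"dy": -0.0024,"dz": 0,"ax": 0,"ay": 0,"az": 0,"gripper": 0.9}

```text
time_s: 11.65
tcp_pos: [0.5294, 0.0269, 0.1082]
tcp_rot: [0.987, 0.163, 0.001, 0.001]
contact_force: [8.4, -6.2, -6.1]
opening: 0.229
```

```bash
python3 st.py
```

```text
t11.65 p 0.5294 0.0269 0.1082 th -154.0 r 0.0551 | F [ 8.44 -6.2  -6.1 ] Fr -4.87 Ft 9.28 Mz(base) -3.511 tau0 -3.341 tau4,5 [-2.352  1.649] op 0.229
```

Call:
step_arm:
  plan:
    - {"dx": -0.0001,"dy": -0.0024,"dz": 0,"ax": 0,"ay": 0,"az": 0,"gripper": 0.9}

```text
time_s: 11.78
tcp_pos: [0.5286, 0.0286, 0.1082]
tcp_rot: [0.987, 0.162, 0.001, 0.002]
contact_force: [8.6, -7.3, -4.4]
opening: 0.225
```

```bash
python3 st.py
```

```text
t11.78 p 0.5286 0.0286 0.1082 th -156.0 r 0.0551 | F [ 8.63 -7.28 -4.35] Fr -4.92 Ft 10.16 Mz(base) -4.095 tau0 -3.886 tau4,5 [-2.577  1.45 ] op 0.225
```

Call:
step_arm:
  plan:
    - {"dx": -0.0001,"dy": -0.0024,"dz": 0,"ax": 0,"ay": 0,"az": 0,"gripper": 0.9}

```text
time_s: 11.9
tcp_pos: [0.5278, 0.0304, 0.1082]
tcp_rot: [0.987, 0.162, 0.001, 0.002]
contact_force: [9.0, -7.7, -5.3]
opening: 0.223
```

```bash
python3 st.py
```

```text
t11.90 p 0.5278 0.0304 0.1082 th -158.0 r 0.0551 | F [ 9.03 -7.75 -5.33] Fr -5.48 Ft 10.57 Mz(base) -4.365 tau0 -4.289 tau4,5 [-2.767  1.403] op 0.223
```

Call:
step_arm:
  plan:
    - {"dx": -0.0001,"dy": -0.0024,"dz": 0,"ax": 0,"ay": 0,"az": 0,"gripper": 0.9}
    - {"dx": 0.0001,"dy": -0.0024,"dz": 0,"ax": 0,"ay": 0,"az": 0,"gripper": 0.9}

```text
time_s: 12.15
tcp_pos: [0.5264, 0.0343, 0.1082]
tcp_rot: [0.987, 0.162, 0.001, 0.002]
contact_force: [9.8, -9.3, -5.8]
opening: 0.221
```

```bash
python3 st.py
```

```text
t12.15 p 0.5264 0.0343 0.1082 th -162.4 r 0.0551 | F [ 9.81 -9.28 -5.76] Fr -6.54 Ft 11.82 Mz(base) -5.223 tau0 -4.882 tau4,5 [-3.029  1.239] op 0.221
```

Call:
step_arm:
  plan:
    - {"dx": 0.0001,"dy": -0.0024,"dz": 0,"ax": 0,"ay": 0,"az": 0,"gripper": 0.9}
    - {"dx": 0.0003,"dy": -0.0024,"dz": 0,"ax": 0,"ay": 0,"az": 0,"gripper": 0.9}

```text
time_s: 12.4
tcp_pos: [0.5252, 0.0386, 0.1082]
tcp_rot: [0.987, 0.162, 0.001, 0.002]
contact_force: [8.8, -9.1, -4.7]
opening: 0.222
```

```bash
python3 st.py
```

```text
t12.40 p 0.5252 0.0386 0.1082 th -167.0 r 0.0551 | F [ 8.83 -9.14 -4.7 ] Fr -6.55 Ft 10.89 Mz(base) -5.144 tau0 -5.156 tau4,5 [-3.112  1.042] op 0.222
```

Call:
step_arm:
  plan:
    - {"dx": 0.0003,"dy": -0.0024,"dz": 0,"ax": 0,"ay": 0,"az": 0,"gripper": 0.9}
    - {"dx": 0.0005,"dy": -0.0023,"dz": 0,"ax": 0,"ay": 0,"az": 0,"gripper": 0.9}

```text
time_s: 12.65
tcp_pos: [0.5243, 0.0433, 0.1082]
tcp_rot: [0.987, 0.162, 0.001, 0.002]
contact_force: [8.2, -10.1, -3.8]
opening: 0.224
```

```bash
python3 st.py
```

```text
t12.65 p 0.5243 0.0433 0.1082 th -172.0 r 0.0551 | F [  8.23 -10.13  -3.82] Fr -6.73 Ft 11.18 Mz(base) -5.668 tau0 -5.057 tau4,5 [-3.013  0.893] op 0.224
```

Call:
step_arm:
  plan:
    - {"dx": 0.0006,"dy": -0.0023,"dz": 0,"ax": 0,"ay": 0,"az": 0,"gripper": 0.9}
    - {"dx": 0.0006,"dy": -0.0023,"dz": 0,"ax": 0,"ay": 0,"az": 0,"gripper": 0.9}

```text
time_s: 12.9
tcp_pos: [0.5238, 0.0483, 0.1082]
tcp_rot: [0.987, 0.162, 0.001, 0.002]
contact_force: [8.3, -7.5, -4.1]
opening: 0.229
```

```bash
python3 st.py
```

```text
t12.90 p 0.5238 0.0483 0.1082 th -177.2 r 0.0551 | F [ 8.34 -7.55 -4.11] Fr -7.97 Ft 7.94 Mz(base) -4.356 tau0 -4.580 tau4,5 [-2.781  0.931] op 0.229
```

Call:
step_arm:
  plan:
    - {"dx": 0.0008,"dy": -0.0023,"dz": 0,"ax": 0,"ay": 0,"az": 0,"gripper": 0.9}
    - {"dx": 0.0009,"dy": -0.0022,"dz": 0,"ax": 0,"ay": 0,"az": 0,"gripper": 0.9}

```text
time_s: 13.15
tcp_pos: [0.5238, 0.0538, 0.1082]
tcp_rot: [0.987, 0.162, 0.0, 0.002]
contact_force: [7.2, -6.6, -3.2]
opening: 0.231
```

```bash
python3 st.py
```

```text
t13.15 p 0.5238 0.0538 0.1082 th 177.1 r 0.0551 | F [ 7.22 -6.63 -3.22] Fr -7.55 Ft 6.26 Mz(base) -3.864 tau0 -3.783 tau4,5 [-2.397  1.003] op 0.231
```

Call:
step_arm:
  plan:
    - {"dx": 0.001,"dy": -0.0022,"dz": 0,"ax": 0,"ay": 0,"az": 0,"gripper": 0.9}
    - {"dx": 0.001,"dy": -0.0022,"dz": 0,"ax": 0,"ay": 0,"az": 0,"gripper": 0.9}

```text
time_s: 13.4
tcp_pos: [0.5244, 0.0593, 0.1082]
tcp_rot: [0.987, 0.162, 0.001, 0.001]
contact_force: [8.4, -5.0, -4.0]
opening: 0.223
```

```bash
python3 st.py
```

```text
t13.40 p 0.5244 0.0593 0.1082 th 171.3 r 0.0552 | F [ 8.41 -5.   -3.97] Fr -9.07 Ft 3.68 Mz(base) -3.123 tau0 -3.007 tau4,5 [-2.138  1.418] op 0.223
```

Call:
step_arm:
  plan:
    - {"dx": 0.0012,"dy": -0.0021,"dz": 0,"ax": 0,"ay": 0,"az": 0,"gripper": 0.9}
    - {"dx": 0.0012,"dy": -0.0021,"dz": 0,"ax": 0,"ay": 0,"az": 0,"gripper": 0.9}

```text
time_s: 13.65
tcp_pos: [0.5255, 0.0648, 0.1082]
tcp_rot: [0.987, 0.163, 0.001, 0.001]
contact_force: [8.9, -4.6, -5.2]
opening: 0.229
```

```bash
python3 st.py
```

```text
t13.65 p 0.5255 0.0648 0.1082 th 165.5 r 0.0552 | F [ 8.93 -4.58 -5.16] Fr -9.80 Ft 2.20 Mz(base) -2.984 tau0 -2.530 tau4,5 [-2.044  1.731] op 0.229
```

Call:
step_arm:
  plan:
    - {"dx": 0.0013,"dy": -0.0019,"dz": 0,"ax": 0,"ay": 0,"az": 0,"gripper": 0.9}
    - {"dx": 0.0015,"dy": -0.002,"dz": 0,"ax": 0,"ay": 0,"az": 0,"gripper": 0.9}

```text
time_s: 13.9
tcp_pos: [0.5268, 0.0691, 0.1082]
tcp_rot: [0.987, 0.163, 0.001, 0.001]
contact_force: [7.8, -4.7, -4.8]
opening: 0.226
```

```bash
python3 st.py
```

```text
t13.90 p 0.5268 0.0691 0.1082 th 160.8 r 0.0552 | F [ 7.83 -4.67 -4.82] Fr -8.93 Ft 1.83 Mz(base) -3.000 tau0 -2.933 tau4,5 [-2.12   1.401] op 0.226
```

Call:
step_arm:
  plan:
    - {"dx": 0.0008,"dy": 0.0006,"dz": 0,"ax": 0,"ay": 0,"az": 0,"gripper": 0.9}
    - {"dx": -0.0015,"dy": 0.002,"dz": 0,"ax": 0,"ay": 0,"az": 0,"gripper": 0.9}

```text
time_s: 14.15
tcp_pos: [0.5266, 0.0684, 0.1082]
tcp_rot: [0.987, 0.163, 0.001, 0.0]
contact_force: [7.8, -0.1, -5.5]
opening: 0.227
```

```bash
python3 st.py
```

```text
t14.15 p 0.5266 0.0684 0.1082 th 161.6 r 0.0551 | F [ 7.8  -0.11 -5.54] Fr -7.44 Ft -2.36 Mz(base) -0.590 tau0 -0.710 tau4,5 [-1.012  2.223] op 0.227
```

Call:
step_arm:
  plan:
    - {"dx": -0.0013,"dy": 0.0019,"dz": 0,"ax": 0,"ay": 0,"az": 0,"gripper": 0.9}

```text
time_s: 14.28
tcp_pos: [0.526, 0.0664, 0.1082]
tcp_rot: [0.987, 0.163, 0.001, -0.0]
contact_force: [7.2, 0.1, -5.0]
opening: 0.226
```

```bash
python3 st.py
```

```text
t14.28 p 0.5260 0.0664 0.1082 th 163.8 r 0.0551 | F [ 7.16  0.09 -5.04] Fr -6.85 Ft -2.09 Mz(base) -0.427 tau0 -0.653 tau4,5 [-0.978  2.166] op 0.226
```

Call:
step_arm:
  plan:
    - {"dx": -0.0012,"dy": 0.0021,"dz": 0,"ax": 0,"ay": 0,"az": 0,"gripper": 0.9}

```text
time_s: 14.4
tcp_pos: [0.5254, 0.0642, 0.1082]
tcp_rot: [0.987, 0.164, 0.001, -0.0]
contact_force: [6.8, 0.5, -4.9]
opening: 0.233
```

```bash
python3 st.py
```

```text
t14.40 p 0.5254 0.0642 0.1082 th 166.1 r 0.0551 | F [ 6.76  0.48 -4.86] Fr -6.45 Ft -2.09 Mz(base) -0.181 tau0 -0.401 tau4,5 [-0.818  2.103] op 0.233
```

Call:
step_arm:
  plan:
    - {"dx": -0.0012,"dy": 0.0021,"dz": 0,"ax": 0,"ay": 0,"az": 0,"gripper": 0.9}

```text
time_s: 14.52
tcp_pos: [0.525, 0.0621, 0.1082]
tcp_rot: [0.987, 0.164, 0.001, -0.0]
contact_force: [7.1, 1.8, -5.6]
opening: 0.231
```

```bash
python3 st.py
```

```text
t14.53 p 0.5250 0.0621 0.1082 th 168.4 r 0.0551 | F [ 7.09  1.81 -5.56] Fr -6.59 Ft -3.20 Mz(base) 0.512 tau0 -0.000 tau4,5 [-0.638  2.302] op 0.231
```

Call:
step_arm:
  plan:
    - {"dx": -0.001,"dy": 0.0022,"dz": 0,"ax": 0,"ay": 0,"az": 0,"gripper": 0.9}

```text
time_s: 14.65
tcp_pos: [0.5246, 0.0603, 0.1082]
tcp_rot: [0.986, 0.164, 0.001, -0.001]
contact_force: [7.1, 2.1, -5.1]
opening: 0.226
```

```bash
python3 st.py
```

```text
t14.65 p 0.5246 0.0603 0.1082 th 170.2 r 0.0551 | F [ 7.08  2.15 -5.12] Fr -6.62 Ft -3.32 Mz(base) 0.699 tau0 1.053 tau4,5 [-0.201  2.548] op 0.226
```

Call:
step_arm:
  plan:
    - {"dx": -0.001,"dy": 0.0022,"dz": 0,"ax": 0,"ay": 0,"az": 0,"gripper": 0.9}

```text
time_s: 14.78
tcp_pos: [0.5244, 0.0587, 0.1083]
tcp_rot: [0.986, 0.164, 0.001, -0.001]
contact_force: [7.0, 4.3, -5.8]
opening: 0.228
```

```bash
python3 st.py
```

```text
t14.78 p 0.5244 0.0587 0.1083 th 172.0 r 0.0551 | F [ 6.99  4.28 -5.77] Fr -6.32 Ft -5.21 Mz(base) 1.835 tau0 1.856 tau4,5 [0.106 2.832] op 0.228
```

Call:
step_arm:
  plan:
    - {"dx": -0.0009,"dy": 0.0022,"dz": 0,"ax": 0,"ay": 0,"az": 0,"gripper": 0.9}

```text
time_s: 14.9
tcp_pos: [0.5242, 0.057, 0.1083]
tcp_rot: [0.986, 0.164, 0.001, -0.002]
contact_force: [6.2, 5.9, -6.3]
opening: 0.222
```

```bash
python3 st.py
```

```text
t14.90 p 0.5242 0.0570 0.1083 th 173.7 r 0.0551 | F [ 6.18  5.91 -6.3 ] Fr -5.50 Ft -6.55 Mz(base) 2.743 tau0 2.619 tau4,5 [0.433 3.014] op 0.222
```

Call:
step_arm:
  plan:
    - {"dx": -0.0008,"dy": 0.0023,"dz": 0,"ax": 0,"ay": 0,"az": 0,"gripper": 0.9}

```text
time_s: 15.02
tcp_pos: [0.524, 0.0553, 0.1083]
tcp_rot: [0.986, 0.165, 0.001, -0.002]
contact_force: [6.6, 7.7, -5.8]
opening: 0.228
```

```bash
python3 st.py
```

```text
t15.03 p 0.5240 0.0553 0.1083 th 175.5 r 0.0551 | F [ 6.56  7.65 -5.83] Fr -5.94 Ft -8.14 Mz(base) 3.647 tau0 3.355 tau4,5 [0.789 3.091] op 0.228
```

Call:
step_arm:
  plan:
    - {"dx": -0.0006,"dy": 0.0023,"dz": 0,"ax": 0,"ay": 0,"az": 0,"gripper": 0.9}

```text
time_s: 15.15
tcp_pos: [0.5239, 0.0535, 0.1082]
tcp_rot: [0.986, 0.165, 0.001, -0.002]
contact_force: [5.5, 8.2, -5.7]
opening: 0.227
```

```bash
python3 st.py
```

```text
t15.15 p 0.5239 0.0535 0.1082 th 177.4 r 0.0551 | F [ 5.55  8.18 -5.67] Fr -5.17 Ft -8.43 Mz(base) 3.991 tau0 4.053 tau4,5 [1.171 3.003] op 0.227
```

Call:
step_arm:
  plan:
    - {"dx": -0.0006,"dy": 0.0023,"dz": 0,"ax": 0,"ay": 0,"az": 0,"gripper": 0.9}
    - {"dx": -0.0005,"dy": 0.0023,"dz": 0,"ax": 0,"ay": 0,"az": 0,"gripper": 0.9}
    - {"dx": -0.0003,"dy": 0.0024,"dz": 0,"ax": 0,"ay": 0,"az": 0,"gripper": 0.9}
    - {"dx": -0.0003,"dy": 0.0024,"dz": 0,"ax": 0,"ay": 0,"az": 0,"gripper": 0.9}

```text
time_s: 15.65
tcp_pos: [0.5241, 0.0459, 0.1082]
tcp_rot: [0.986, 0.166, 0.0, -0.003]
contact_force: [1.6, 11.6, -3.1]
opening: 0.229
```

```bash
python3 st.py
```

```text
t15.65 p 0.5241 0.0459 0.1082 th -174.7 r 0.0550 | F [ 1.58 11.6  -3.14] Fr -2.64 Ft -11.40 Mz(base) 6.005 tau0 5.807 tau4,5 [2.286 2.38 ] op 0.229
```

Call:
step_arm:
  plan:
    - {"dx": -0.0001,"dy": 0.0024,"dz": 0,"ax": 0,"ay": 0,"az": 0,"gripper": 0.9}
    - {"dx": 0,"dy": 0,"dz": 0,"ax": 0,"ay": 0,"az": 0,"gripper": 0.9}

```text
time_s: 15.9
tcp_pos: [0.5245, 0.043, 0.1082]
tcp_rot: [0.986, 0.165, -0.0, -0.003]
contact_force: [0.7, 9.7, -1.2]
opening: 0.229
```

```bash
python3 st.py
```

```text
t15.90 p 0.5245 0.0430 0.1082 th -171.6 r 0.0550 | F [ 0.68  9.7  -1.15] Fr -2.08 Ft -9.50 Mz(base) 5.059 tau0 4.912 tau4,5 [1.911 1.879] op 0.229
```

Call:
step_arm:
  plan:
    - {"dx": -0.0001,"dy": 0.0016,"dz": 0,"ax": 0,"ay": 0,"az": 0,"gripper": 0.9}
    - {"dx": 0,"dy": 0.0016,"dz": 0,"ax": 0,"ay": 0,"az": 0,"gripper": 0.9}
    - {"dx": 0,"dy": 0,"dz": 0,"ax": 0,"ay": 0,"az": 0,"gripper": 0.9}
    - {"dx": 0,"dy": 0,"dz": 0,"ax": 0,"ay": 0,"az": 0,"gripper": 0.9}

```text
time_s: 16.4
tcp_pos: [0.5249, 0.0405, 0.1082]
tcp_rot: [0.986, 0.166, -0.0, -0.003]
contact_force: [0.1, 11.0, 0.2]
opening: 0.233
```

```bash
python3 st.py
```

```text
t16.40 p 0.5249 0.0405 0.1082 th -168.9 r 0.0550 | F [ 0.13 11.04  0.17] Fr -2.24 Ft -10.81 Mz(base) 5.788 tau0 5.515 tau4,5 [2.329 1.617] op 0.233
```

Call:
step_arm:
  plan:
    - {"dx": 0,"dy": 0.0014,"dz": 0,"ax": 0,"ay": 0,"az": 0,"gripper": 0.9}
    - {"dx": 0,"dy": 0,"dz": 0,"ax": 0,"ay": 0,"az": 0,"gripper": 0.9}
    - {"dx": 0,"dy": 0,"dz": 0,"ax": 0,"ay": 0,"az": 0,"gripper": 0.9}

```text
time_s: 16.77
tcp_pos: [0.5252, 0.0391, 0.1081]
tcp_rot: [0.986, 0.166, -0.001, -0.003]
contact_force: [-2.4, 10.8, 1.1]
opening: 0.229
```

```bash
python3 st.py
```

```text
t16.77 p 0.5252 0.0391 0.1081 th -167.6 r 0.0550 | F [-2.36 10.76  1.05] Fr -0.01 Ft -11.02 Mz(base) 5.744 tau0 5.578 tau4,5 [2.418 1.458] op 0.229
```

Call:
step_arm:
  plan:
    - {"dx": 0,"dy": -0.0025,"dz": 0,"ax": 0,"ay": 0,"az": 0,"gripper": 0.9}
    - {"dx": 0,"dy": -0.0025,"dz": 0,"ax": 0,"ay": 0,"az": 0,"gripper": 0.9}
    - {"dx": 0,"dy": 0,"dz": 0,"ax": 0,"ay": 0,"az": 0,"gripper": 0.9}

```text
time_s: 17.15
tcp_pos: [0.5251, 0.0394, 0.1082]
tcp_rot: [0.986, 0.164, -0.0, -0.001]
contact_force: [2.6, 5.2, -2.6]
opening: 0.228
```

```bash
python3 st.py
```

```text
t17.15 p 0.5251 0.0394 0.1082 th -167.9 r 0.0551 | F [ 2.57  5.19 -2.56] Fr -3.60 Ft -4.54 Mz(base) 2.625 tau0 2.296 tau4,5 [0.822 1.512] op 0.228
```

Call:
step_arm:
  plan:
    - {"dx": 0.001,"dy": -0.0025,"dz": 0,"ax": 0,"ay": 0,"az": 0,"gripper": 0.9}
    - {"dx": 0,"dy": -0.0005,"dz": 0,"ax": 0,"ay": 0,"az": 0,"gripper": 0.9}
    - {"dx": 0,"dy": 0,"dz": 0,"ax": 0,"ay": 0,"az": 0,"gripper": 0.9}

```text
time_s: 17.52
tcp_pos: [0.5251, 0.0397, 0.1082]
tcp_rot: [0.987, 0.163, -0.001, 0.001]
contact_force: [1.8, -4.4, 0.7]
opening: 0.231
```

```bash
python3 st.py
```

```text
t17.52 p 0.5251 0.0397 0.1082 th -168.2 r 0.0549 | F [ 1.83 -4.43  0.71] Fr -0.88 Ft 4.71 Mz(base) -2.398 tau0 -2.342 tau4,5 [-1.073 -0.333] op 0.231
```

Call:
step_arm:
  plan:
    - {"dx": 0,"dy": 0.0016,"dz": 0,"ax": 0,"ay": 0,"az": 0,"gripper": 0.9}
    - {"dx": 0,"dy": 0,"dz": 0,"ax": 0,"ay": 0,"az": 0,"gripper": 0.9}

```text
time_s: 17.77
tcp_pos: [0.5251, 0.0397, 0.1081]
tcp_rot: [0.987, 0.164, -0.001, 0.0]
contact_force: [-1.1, -2.2, 1.8]
opening: 0.227
```

```bash
python3 st.py
```

```text
t17.77 p 0.5251 0.0397 0.1081 th -168.1 r 0.0549 | F [-1.12 -2.21  1.84] Fr 1.55 Ft 1.93 Mz(base) -1.117 tau0 -1.331 tau4,5 [-0.474 -0.853] op 0.227
```

Call:
step_arm:
  plan:
    - {"dx": 0,"dy": 0.0008,"dz": 0,"ax": 0,"ay": 0,"az": 0,"gripper": 0.9}
    - {"dx": 0,"dy": 0,"dz": 0,"ax": 0,"ay": 0,"az": 0,"gripper": 0.65}
    - {"dx": 0,"dy": 0,"dz": 0,"ax": 0,"ay": 0,"az": 0,"gripper": 0.5}
    - {"dx": 0,"dy": 0,"dz": 0,"ax": 0,"ay": 0,"az": 0,"gripper": 0.5}
    - {"dx": 0,"dy": 0,"dz": -0.015,"ax": 0,"ay": 0,"az": 0,"gripper": 0.5}
    - {"dx": 0,"dy": 0,"dz": -0.03,"ax": 0,"ay": 0,"az": 0,"gripper": 0.5}
    - {"dx": 0,"dy": 0,"dz": -0.03,"ax": 0,"ay": 0,"az": 0,"gripper": 0.5}
    - {"dx": 0,"dy": 0,"dz": -0.015,"ax": 0,"ay": 0,"az": 0,"gripper": 0.5}
    - {"dx": 0,"dy": 0,"dz": 0,"ax": 0,"ay": 0,"az": 0,"gripper": 0.5}
    - {"dx": 0,"dy": 0,"dz": 0,"ax": 0,"ay": 0,"az": 0,"gripper": 0.5}

```text
time_s: 19.02
tcp_pos: [0.5255, 0.039, 0.1975]
tcp_rot: [0.987, 0.164, -0.001, 0.0]
contact_force: [0.0, -0.4, 0.2]
opening: 0.499
```

```bash
python3 st.py; python3 - <<'E'
from h import *
c=arm.get_calibration("wrist")
im=arm.grab_frame("wrist");cv2.imwrite("pics/w4.png",im)
C=np.array([.5789,.051]);a=np.radians(-167.9)
print(proj(c,[*(C+.055*np.array([np.cos(a),np.sin(a)])),.145]))
im=arm.grab_frame("top");cv2.imwrite("pics/t4.png",im)
E
```

```text
t19.02 p 0.5255 0.0390 0.1975 th -167.3 r 0.0548 | F [ 0.02 -0.36  0.22] Fr 0.06 Ft 0.36 Mz(base) -0.190 tau0 -0.026 tau4,5 [ 0.001 -0.021] op 0.499
[281.5054798  226.88887466]
```

View pics/w4.png

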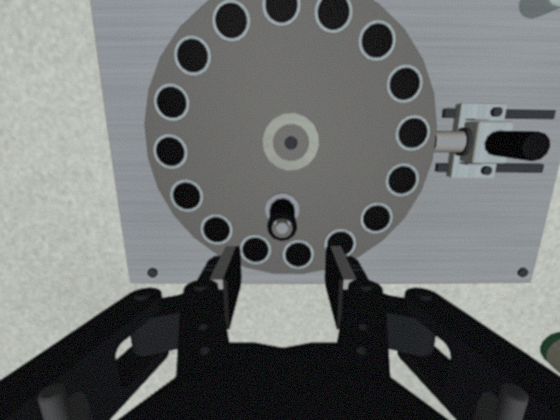

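Grip top is at (282,228), as predicted, so the carousel stayed put; post top is at (537,147).

```bash
python3 - <<'E'
from h import *
c=arm.get_calibration("wrist")
im=cv2.imread("pics/w4.png"); crop(im,420,90,560,195,5.7,"pics/w4z.png")
for p in ((537,147),(536,146)): 
    q=onz(c,*p,.136); v=q[:2]-[.5789,.051]; print(q,np.hypot(*v),np.degrees(np.arctan2(v[1],v[0])))
E
```

```text
[ 0.63136558 -0.10625448  0.136     ] 0.16577577670402538 -71.54950361536449
[ 0.63171496 -0.10524401  0.136     ] 0.16492910729982688 -71.32326963810375
```

View pics/w4z.png

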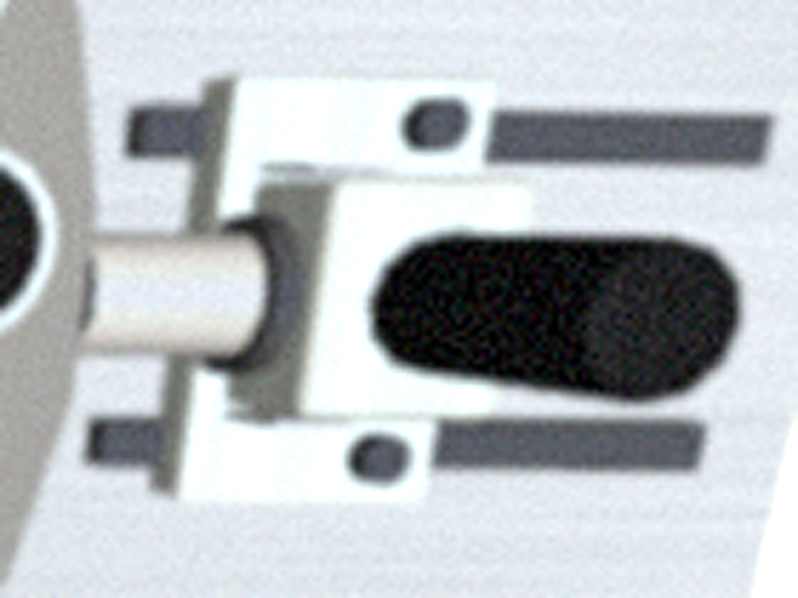

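Call:
step_arm:
  plan:
    - {"dx": 0.005,"dy": 0.02,"dz": 0,"ax": 0,"ay": 0,"az": 0,"gripper": 0.5}
    - {"dx": 0.011,"dy": 0.035,"dz": 0,"ax": 0,"ay": 0,"az": 0,"gripper": 0.45}
    - {"dx": 0.011,"dy": 0.035,"dz": 0,"ax": 0,"ay": 0,"az": 0,"gripper": 0.45}
    - {"dx": 0.011,"dy": 0.035,"dz": 0,"ax": 0,"ay": 0,"az": 0,"gripper": 0.45}
    - {"dx": 0.011,"dy": 0.03,"dz": 0,"ax": 0,"ay": 0,"az": 0,"gripper": 0.45}
    - {"dx": 0.005,"dy": 0.017,"dz": 0,"ax": 0,"ay": 0,"az": 0,"gripper": 0.45}
    - {"dx": 0,"dy": 0,"dz": 0.02,"ax": 0,"ay": 0,"az": 0,"gripper": 0.45}
    - {"dx": 0,"dy": 0,"dz": 0,"ax": 0,"ay": 0,"az": 0,"gripper": 0.45}
    - {"dx": 0,"dy": 0,"dz": 0,"ax": 0,"ay": 0,"az": 0,"gripper": 0.45}

```text
time_s: 20.25
tcp_pos: [0.632, -0.1044, 0.1779]
tcp_rot: [0.986, 0.165, -0.001, -0.0]
contact_force: [-0.1, -0.4, 0.6]
opening: 0.552
```

```bash
python3 st.py; python3 - <<'E'
from h import *
c=arm.get_calibration("wrist")
im=arm.grab_frame("wrist");cv2.imwrite("pics/w5.png",im)
print(proj(c,[.6317,-.1052,.136]))
E
```

```text
t20.25 p 0.6320 -0.1044 0.1779 th -71.1 r 0.1642 | F [-0.06 -0.4   0.57] Fr 0.36 Ft -0.19 Mz(base) -0.261 tau0 0.361 tau4,5 [0.034 0.031] op 0.552
[283.41035877 232.76406587]
```

View pics/w5.png

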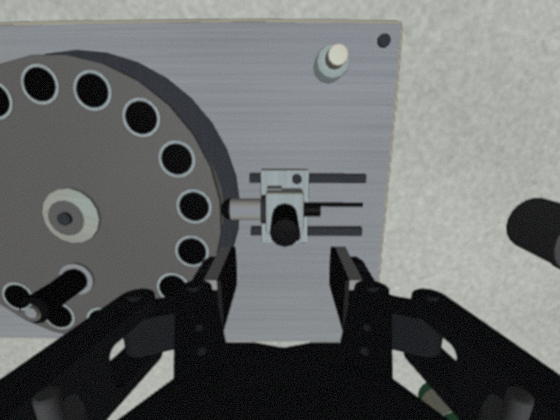

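Post top at (286,233), about 1.5 mm further out than predicted. Shifting and lowering.

Call:
step_arm:
  plan:
    - {"dx": 0,"dy": 0.0025,"dz": 0.018,"ax": 0,"ay": 0,"az": 0,"gripper": 0.45}
    - {"dx": 0,"dy": 0,"dz": 0.018,"ax": 0,"ay": 0,"az": 0,"gripper": 0.45}
    - {"dx": 0,"dy": 0,"dz": 0.018,"ax": 0,"ay": 0,"az": 0,"gripper": 0.45}
    - {"dx": 0,"dy": 0,"dz": 0.014,"ax": 0,"ay": 0,"az": 0,"gripper": 0.5}
    - {"dx": 0,"dy": 0,"dz": 0.006,"ax": 0,"ay": 0,"az": 0,"gripper": 0.6}
    - {"dx": 0,"dy": 0,"dz": 0,"ax": 0,"ay": 0,"az": 0,"gripper": 0.65}
    - {"dx": 0,"dy": 0,"dz": 0,"ax": 0,"ay": 0,"az": 0,"gripper": 0.65}
  force: 20

```text
time_s: 21.18
tcp_pos: [0.6342, -0.1083, 0.105]
tcp_rot: [0.987, 0.164, 0.001, 0.0]
contact_force: [0.2, -0.0, -0.2]
opening: 0.354
```

```bash
python3 st.py; python3 - <<'E'
from h import *
im=arm.grab_frame("wrist");cv2.imwrite("pics/w6.png",im)
E
```

```text
t21.18 p 0.6342 -0.1083 0.1050 th -70.9 r 0.1687 | F [ 0.22 -0.04 -0.18] Fr 0.11 Ft 0.20 Mz(base) -0.003 tau0 0.016 tau4,5 [0.013 0.012] op 0.354
```

View pics/w6.png

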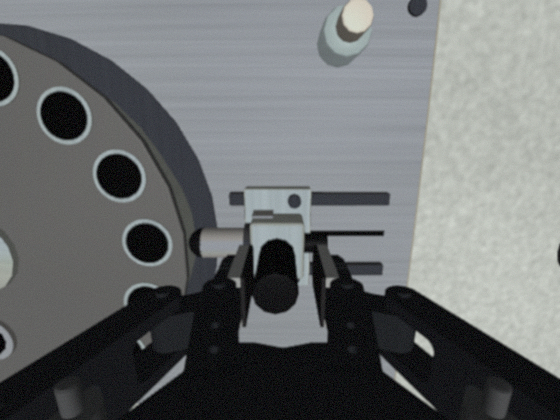

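Post top is at (275,291), pad midline at column 284, so the hand is about 3 mm too far out. Correcting by 2.5 mm, then closing.

Call:
step_arm:
  plan:
    - {"dx": 0,"dy": -0.0026,"dz": 0,"ax": 0,"ay": 0,"az": 0,"gripper": 0.65}
    - {"dx": 0,"dy": 0,"dz": 0,"ax": 0,"ay": 0,"az": 0,"gripper": 0.7}
    - {"dx": 0,"dy": 0,"dz": 0,"ax": 0,"ay": 0,"az": 0,"gripper": 0.74}
    - {"dx": 0,"dy": 0,"dz": 0,"ax": 0,"ay": 0,"az": 0,"gripper": 0.74}
  force: 20

```text
time_s: 21.72
tcp_pos: [0.6328, -0.106, 0.1044]
tcp_rot: [0.987, 0.164, 0.0, 0.0]
contact_force: [0.2, -0.5, 0.4]
opening: 0.261
```

```bash
python3 st.py
```

```text
t21.73 p 0.6328 -0.1060 0.1044 th -71.1 r 0.1660 | F [ 0.23 -0.48  0.45] Fr 0.53 Ft 0.06 Mz(base) -0.282 tau0 -0.041 tau4,5 [0.009 0.   ] op 0.261
```

Call:
step_arm:
  plan:
    - {"dx": 0,"dy": 0,"dz": 0,"ax": 0,"ay": 0,"az": 0,"gripper": 0.8}
    - {"dx": 0,"dy": 0,"dz": 0,"ax": 0,"ay": 0,"az": 0,"gripper": 0.9}
    - {"dx": 0,"dy": 0,"dz": 0,"ax": 0,"ay": 0,"az": 0,"gripper": 0.9}
  force: 30

```text
time_s: 22.1
tcp_pos: [0.6327, -0.1059, 0.1045]
tcp_rot: [0.987, 0.164, 0.0, -0.0]
contact_force: [-1.1, -0.2, 1.7]
opening: 0.22
```

```bash
python3 st.py; python3 - <<'E'
from h import *
im=arm.grab_frame("wrist");cv2.imwrite("pics/w7.png",im); crop(im,170,160,420,340,3.2,"pics/w7z.png")
E
python3 st.py
```

```text
t22.10 p 0.6327 -0.1059 0.1045 th -71.1 r 0.1658 | F [-1.07 -0.25  1.69] Fr -0.11 Ft -1.10 Mz(base) -0.272 tau0 0.112 tau4,5 [ 0.247 -0.409] op 0.220
t22.15 p 0.6327 -0.1059 0.1045 th -71.1 r 0.1658 | F [-1.4   1.01  3.23] Fr -1.41 Ft -1.00 Mz(base) 0.493 tau0 0.121 tau4,5 [ 0.261 -0.438] op 0.224
```

View pics/w7z.png

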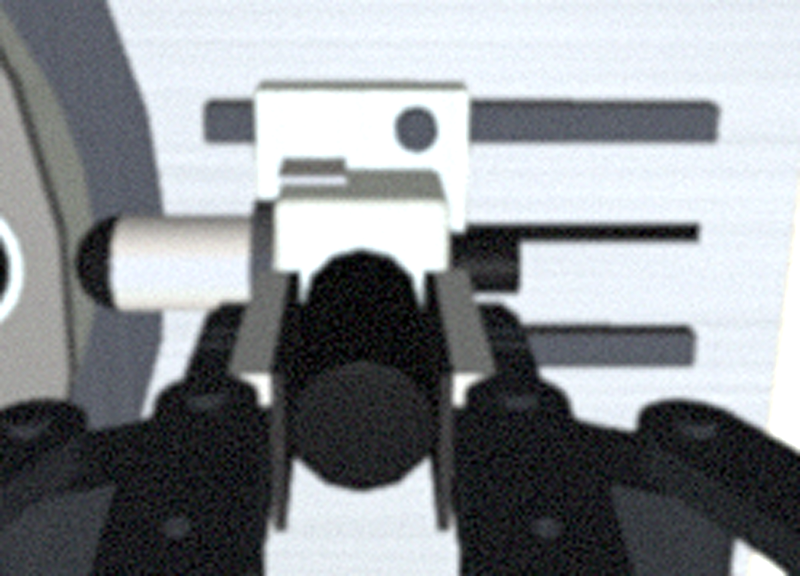

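The post is held, and the wrist view shows the barrel's rear end (zoom x≈520) and nose edge (zoom x≈112). Because the camera moves with the carriage, these show the pickup's deflection directly. Pulling back in small steps now.

```bash
cat > br.py <<'E'
from h import *
import sys
import subprocess
exec(open("st.py").read())
n=sys.argv[1]
im=arm.grab_frame("wrist"); cv2.imwrite(f"pics/{n}.png",im)
g=cv2.cvtColor(im,cv2.COLOR_BGR2GRAY).astype(float)
def edge(r0,r1,c0,c1):
    p=cv2.GaussianBlur(g,(3,3),0)[r0:r1,c0:c1].mean(0); d=np.abs(np.diff(p)); i=int(d.argmax()); 
    w=d[max(0,i-2):i+3]; x=np.arange(max(0,i-2),max(0,i-2)+len(w)); return c0+.5+(w*x).sum()/w.sum(), p[i+1]-p[i]
# rear end rows ~ zoom 250-285 -> 238..249 ; nose boundary rows 235..250
print("rear",edge(239,249,326,350),"nose",edge(233,250,199,225), "block left",edge(225,240,250,265))
E
python3 br.py b0; python3 br.py b1
```

```text
t22.15 p 0.6327 -0.1059 0.1045 th -71.1 r 0.1658 | F [-1.4   1.01  3.23] Fr -1.41 Ft -1.00 Mz(base) 0.493 tau0 0.121 tau4,5 [ 0.261 -0.438] op 0.224
rear (np.float64(332.1575503527247), np.float64(40.974999999999994)) nose (np.float64(204.2021828591877), np.float64(37.102941176470594)) block left (np.float64(255.45611943485534), np.float64(36.05833333333334))
t22.20 p 0.6327 -0.1058 0.1045 th -71.1 r 0.1658 | F [-0.81  0.75  2.6 ] Fr -0.97 Ft -0.52 Mz(base) 0.391 tau0 0.127 tau4,5 [ 0.275 -0.466] op 0.223
rear (np.float64(332.1544454628781), np.float64(40.91874999999999)) nose (np.float64(204.2093529500075), np.float64(37.05882352941177)) block left (np.float64(255.46255373574448), np.float64(36.354166666666686))
```

Call:
step_arm:
  plan:
    - {"dx": 0,"dy": 0.001,"dz": 0,"ax": 0,"ay": 0,"az": 0,"gripper": 0.9}
    - {"dx": 0,"dy": 0.001,"dz": 0,"ax": 0,"ay": 0,"az": 0,"gripper": 0.9}
    - {"dx": 0,"dy": 0,"dz": 0,"ax": 0,"ay": 0,"az": 0,"gripper": 0.9}
  force: 40

```text
time_s: 22.62
tcp_pos: [0.6328, -0.106, 0.1045]
tcp_rot: [0.986, 0.164, -0.0, -0.001]
contact_force: [-3.1, 3.3, 5.7]
opening: 0.22
```

```bash
python3 br.py b2
```

```text
t22.62 p 0.6328 -0.1060 0.1045 th -71.0 r 0.1660 | F [-3.11  3.3   5.7 ] Fr -4.14 Ft -1.87 Mz(base) 1.761 tau0 1.996 tau4,5 [ 1.299 -1.105] op 0.220
rear (np.float64(331.9230389353849), np.float64(38.89375)) nose (np.float64(203.76022170817436), np.float64(37.911764705882355)) block left (np.float64(255.40322695922524), np.float64(35.14999999999999))
```

Call:
step_arm:
  plan:
    - {"dx": 0,"dy": 0.001,"dz": 0,"ax": 0,"ay": 0,"az": 0,"gripper": 0.9}
    - {"dx": 0,"dy": 0,"dz": 0,"ax": 0,"ay": 0,"az": 0,"gripper": 0.9}

```text
time_s: 22.92
tcp_pos: [0.633, -0.1065, 0.1045]
tcp_rot: [0.986, 0.164, -0.001, -0.001]
contact_force: [-4.7, 5.6, 6.4]
opening: 0.218
```

```bash
python3 br.py b3
```

```text
t22.93 p 0.6330 -0.1065 0.1045 th -71.1 r 0.1665 | F [-4.7   5.58  6.37] Fr -6.81 Ft -2.63 Mz(base) 3.034 tau0 2.437 tau4,5 [ 1.524 -1.226] op 0.218
rear (np.float64(331.1730365285107), np.float64(41.25)) nose (np.float64(203.24336840212212), np.float64(36.82352941176471)) block left (np.float64(255.28333778983153), np.float64(29.366666666666674))
```

Call:
step_arm:
  plan:
    - {"dx": 0,"dy": 0.001,"dz": 0,"ax": 0,"ay": 0,"az": 0,"gripper": 0.9}
    - {"dx": 0,"dy": 0,"dz": 0,"ax": 0,"ay": 0,"az": 0,"gripper": 0.9}

```text
time_s: 23.22
tcp_pos: [0.6331, -0.1069, 0.1045]
tcp_rot: [0.986, 0.165, -0.001, -0.001]
contact_force: [-5.6, 6.5, 5.8]
opening: 0.225
```

```bash
python3 br.py b4
```

```text
t23.23 p 0.6331 -0.1069 0.1045 th -71.1 r 0.1670 | F [-5.62  6.5   5.8 ] Fr -7.97 Ft -3.20 Mz(base) 3.514 tau0 2.862 tau4,5 [ 1.753 -1.347] op 0.225
rear (np.float64(330.42748795736395), np.float64(40.306250000000006)) nose (np.float64(202.41596663337836), np.float64(38.98529411764706)) block left (np.float64(254.56220531061297), np.float64(23.525000000000006))
```

Call:
step_arm:
  plan:
    - {"dx": 0,"dy": 0.001,"dz": 0,"ax": 0,"ay": 0,"az": 0,"gripper": 0.9}
    - {"dx": 0,"dy": 0,"dz": 0,"ax": 0,"ay": 0,"az": 0,"gripper": 0.9}

```text
time_s: 23.52
tcp_pos: [0.6333, -0.1074, 0.1045]
tcp_rot: [0.986, 0.165, -0.001, -0.002]
contact_force: [-5.4, 6.2, 6.8]
opening: 0.213
```

```bash
python3 br.py b5
```

```text
t23.52 p 0.6333 -0.1074 0.1045 th -71.1 r 0.1675 | F [-5.38  6.2   6.83] Fr -7.61 Ft -3.08 Mz(base) 3.347 tau0 3.282 tau4,5 [ 1.981 -1.467] op 0.213
rear (np.float64(329.67515676011817), np.float64(39.51875)) nose (np.float64(201.55004592728673), np.float64(38.775735294117645)) block left (np.float64(252.91513245224218), np.float64(20.84166666666667))
```

Call:
step_arm:
  plan:
    - {"dx": 0,"dy": 0.001,"dz": 0,"ax": 0,"ay": 0,"az": 0,"gripper": 0.9}
    - {"dx": 0,"dy": 0,"dz": 0,"ax": 0,"ay": 0,"az": 0,"gripper": 0.9}

```text
time_s: 23.82
tcp_pos: [0.6334, -0.1079, 0.1045]
tcp_rot: [0.986, 0.165, -0.001, -0.002]
contact_force: [-5.7, 7.4, 7.8]
opening: 0.22
```

```bash
python3 br.py b6
```

```text
t23.82 p 0.6334 -0.1079 0.1045 th -71.1 r 0.1680 | F [-5.69  7.36  7.82] Fr -8.80 Ft -2.99 Mz(base) 4.046 tau0 3.701 tau4,5 [ 2.209 -1.589] op 0.220
rear (np.float64(328.9088677668686), np.float64(38.556250000000006)) nose (np.float64(200.9022881978844), np.float64(38.08455882352941)) block left (np.float64(252.00041435583603), np.float64(21.237500000000004))
```

Call:
step_arm:
  plan:
    - {"dx": 0,"dy": 0.001,"dz": 0,"ax": 0,"ay": 0,"az": 0,"gripper": 0.9}
    - {"dx": 0,"dy": 0,"dz": 0,"ax": 0,"ay": 0,"az": 0,"gripper": 0.9}

```text
time_s: 24.12
tcp_pos: [0.6336, -0.1084, 0.1044]
tcp_rot: [0.986, 0.165, -0.001, -0.002]
contact_force: [-7.5, 7.7, 7.9]
opening: 0.221
```

```bash
python3 br.py b7
```

```text
t24.12 p 0.6336 -0.1084 0.1044 th -71.1 r 0.1685 | F [-7.47  7.69  7.86] Fr -9.70 Ft -4.57 Mz(base) 4.062 tau0 4.117 tau4,5 [ 2.435 -1.711] op 0.221
rear (np.float64(328.15063123600083), np.float64(41.49374999999999)) nose (np.float64(200.55766910355595), np.float64(36.375)) block left (np.float64(251.650522413212), np.float64(22.016666666666666))
```

Call:
step_arm:
  plan:
    - {"dx": 0,"dy": 0.001,"dz": 0,"ax": 0,"ay": 0,"az": 0,"gripper": 0.9}
    - {"dx": 0,"dy": 0.001,"dz": 0,"ax": 0,"ay": 0,"az": 0,"gripper": 0.9}
    - {"dx": 0,"dy": 0,"dz": 0,"ax": 0,"ay": 0,"az": 0,"gripper": 0.9}

```text
time_s: 24.55
tcp_pos: [0.634, -0.1094, 0.1045]
tcp_rot: [0.986, 0.165, -0.001, -0.003]
contact_force: [-8.4, 9.6, 8.7]
opening: 0.223
```

```bash
python3 br.py b8
```

```text
t24.55 p 0.6340 -0.1094 0.1045 th -71.0 r 0.1695 | F [-8.41  9.6   8.67] Fr -11.81 Ft -4.84 Mz(base) 5.165 tau0 4.895 tau4,5 [ 2.867 -1.944] op 0.223
rear (np.float64(327.26672246401074), np.float64(39.56875000000001)) nose (np.float64(199.96574435204946), np.float64(30.786764705882348)) block left (np.float64(251.0140571174575), np.float64(21.633333333333326))
```

Call:
step_arm:
  plan:
    - {"dx": 0,"dy": 0.001,"dz": 0,"ax": 0,"ay": 0,"az": 0,"gripper": 0.9}
    - {"dx": 0,"dy": 0,"dz": 0,"ax": 0,"ay": 0,"az": 0,"gripper": 0.9}

```text
time_s: 24.85
tcp_pos: [0.6342, -0.1102, 0.1045]
tcp_rot: [0.986, 0.165, -0.001, -0.003]
contact_force: [-8.3, 9.7, 8.2]
opening: 0.221
```

```bash
python3 br.py b9
```

```text
t24.85 p 0.6342 -0.1102 0.1045 th -71.1 r 0.1704 | F [-8.32  9.75  8.17] Fr -11.92 Ft -4.71 Mz(base) 5.266 tau0 5.051 tau4,5 [ 2.955 -2.   ] op 0.221
rear (np.float64(327.2702465974936), np.float64(38.887499999999996)) nose (np.float64(199.97250884433961), np.float64(30.533088235294116)) block left (np.float64(251.0247277676951), np.float64(20.962500000000006))
```

Call:
step_arm:
  plan:
    - {"dx": 0,"dy": 0.001,"dz": 0,"ax": 0,"ay": 0,"az": 0,"gripper": 0.9}
    - {"dx": 0,"dy": 0,"dz": 0,"ax": 0,"ay": 0,"az": 0,"gripper": 0.9}

```text
time_s: 25.15
tcp_pos: [0.6345, -0.1111, 0.1045]
tcp_rot: [0.986, 0.165, -0.001, -0.003]
contact_force: [-8.3, 10.0, 9.2]
opening: 0.222
```

```bash
python3 br.py b10
```

```text
t25.15 p 0.6345 -0.1111 0.1045 th -71.1 r 0.1714 | F [-8.32 10.02  9.24] Fr -12.18 Ft -4.62 Mz(base) 5.432 tau0 5.059 tau4,5 [ 2.963 -2.016] op 0.222
rear (np.float64(327.2746172167404), np.float64(38.287499999999994)) nose (np.float64(199.97420867526378), np.float64(30.610294117647072)) block left (np.float64(251.03549649062248), np.float64(20.4375))
```

The barrel stopped moving in the carriage-fixed image between b7 and b8, and the force levelled off too, so the nose has cleared. I'll compare the carriage with the fixed rail slot in the saved images for a precise gap.

```bash
python3 - <<'E'
from h import *
import json
def prof(n):
    return cv2.GaussianBlur(cv2.cvtColor(cv2.imread(f"pics/{n}.png"),cv2.COLOR_BGR2GRAY).astype(float),(3,3),0)
def edge(g,r0,r1,c0,c1,sgn):
    p=g[r0:r1,c0:c1].mean(0); d=np.clip(sgn*np.diff(p),0,None); i=int(d.argmax()); lo=max(0,i-2); w=d[lo:i+3]; return c0+.5+(w*np.arange(lo,lo+len(w))).sum()/w.sum()
for i in range(11):
    g=prof(f"b{i}")
    se=edge(g,194,202,375,405,1); sl=edge(g,194,202,226,245,-1); pe=edge(g,194,202,305,325,-1); pl=edge(g,190,205,245,258,1); re=edge(g,239,249,322,350,1)
    print(i,"slotR %.2f slotL %.2f plateR %.2f plateL %.2f rear %.2f | slotR-plateR %.2f slotL-plateL %.2f rear-plateR %.2f"%(se,sl,pe,pl,re,se-pe,sl-pl,re-pe))
s=arm.state(); c=arm.get_calibration("wrist"); C=np.array([.5789,.051]); a=np.radians(-71.2); u=np.array([np.cos(a),np.sin(a)]); v=np.array([-u[1],u[0]])
for d,l,z in((.19,0,.086),(.19,0,.068),(.20,.03,.06),(.17,.03,.07)):
    P=lambda dd:np.r_[C+dd*u+l*v,z]
    print(d,z,proj(c,P(d)),(proj(c,P(d+.001))-proj(c,P(d))))
for l in open("log.jsonl"):
    x=json.loads(l)
    if x['time_s']>22: p=np.array(x['tcp_pos'][:2])-C; print(x['time_s'],"%.2f"%(1e3*p@u))
E
python3 - <<'E'
import sys; sys.path.insert(0,'.')
from h import *
crop(cv2.imread("pics/b10.png"),170,160,420,340,3.2,"pics/b10z.png")
E
```

```text
0 slotR 394.12 slotL 233.19 plateR 315.92 plateL 249.42 rear 332.16 | slotR-plateR 78.20 slotL-plateL -16.23 rear-plateR 16.24
1 slotR 394.14 slotL 233.16 plateR 315.92 plateL 249.42 rear 332.15 | slotR-plateR 78.22 slotL-plateL -16.26 rear-plateR 16.24
2 slotR 394.17 slotL 233.14 plateR 316.16 plateL 249.49 rear 331.92 | slotR-plateR 78.02 slotL-plateL -16.35 rear-plateR 15.77
3 slotR 393.40 slotL 232.28 plateR 316.20 plateL 249.51 rear 331.17 | slotR-plateR 77.21 slotL-plateL -17.23 rear-plateR 14.98
4 slotR 392.66 slotL 231.45 plateR 316.24 plateL 249.53 rear 330.43 | slotR-plateR 76.42 slotL-plateL -18.08 rear-plateR 14.19
5 slotR 391.84 slotL 230.78 plateR 316.29 plateL 249.53 rear 329.68 | slotR-plateR 75.55 slotL-plateL -18.75 rear-plateR 13.39
6 slotR 391.21 slotL 230.12 plateR 316.32 plateL 249.53 rear 328.91 | slotR-plateR 74.88 slotL-plateL -19.41 rear-plateR 12.59
7 slotR 390.55 slotL 229.25 plateR 316.35 plateL 249.53 rear 328.15 | slotR-plateR 74.20 slotL-plateL -20.28 rear-plateR 11.80
8 slotR 388.83 slotL 227.80 plateR 316.44 plateL 249.54 rear 326.84 | slotR-plateR 72.39 slotL-plateL -21.74 rear-plateR 10.39
9 slotR 387.63 slotL 227.03 plateR 316.49 plateL 249.54 rear 326.83 | slotR-plateR 71.15 slotL-plateL -22.50 rear-plateR 10.35
10 slotR 385.92 slotL 226.62 plateR 316.48 plateL 249.52 rear 326.82 | slotR-plateR 69.44 slotL-plateL -22.89 rear-plateR 10.34
0.19 0.086 [314.95925901 246.66965106] [1.74253128 0.00923441]
0.19 0.068 [312.19515825 235.62063893] [1.58455146 0.00851346]
0.2 0.06 [328.37776242 186.47290535] [1.58639654 0.00893117]
0.17 0.07 [280.56564288 189.47719381] [1.67145946 0.00851732]
22.1 165.84
22.15 165.85
22.15 165.85
22.2 165.82
22.625 166.00
22.925 166.51
23.225 166.98
23.525 167.50
23.825 167.99
24.125 168.51
24.55 169.55
24.85 170.38
25.15 171.37
```

View pics/b10z.png

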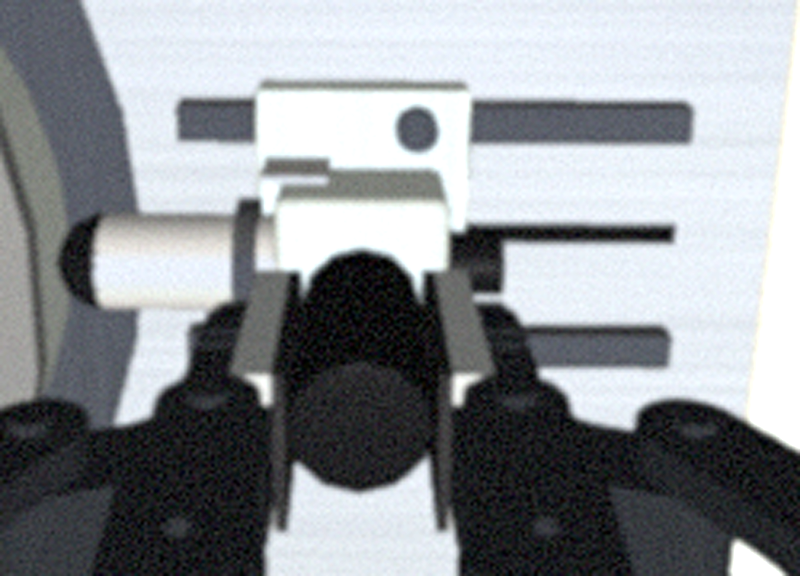

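Refined: the nose cleared at TCP radius ≈169.45 mm and it is now at 171.37, a gap of about 1.9 mm. That is inside 1–2 mm but at the edge. I'll ease it in about 0.4 mm, watching the rail slot for carriage movement and the barrel for contact.

```bash
cat > br.py <<'E'
from h import *
import sys
exec(open("st.py").read())
u=np.array([np.cos(np.radians(-71.2)),np.sin(np.radians(-71.2))]); print("d %.2f Fd %.2f"%(1e3*p@u,F[:2]@u))
n=sys.argv[1]
im=arm.grab_frame("wrist"); cv2.imwrite(f"pics/{n}.png",im)
g=cv2.GaussianBlur(cv2.cvtColor(im,cv2.COLOR_BGR2GRAY).astype(float),(3,3),0)
def edge(r0,r1,c0,c1,sgn):
    p=g[r0:r1,c0:c1].mean(0); d=np.clip(sgn*np.diff(p),0,None); i=int(d.argmax()); lo=max(0,i-2); w=d[lo:i+3]; return c0+.5+(w*np.arange(lo,lo+len(w))).sum()/w.sum()
se=edge(194,202,375,405,1); sl=edge(194,202,216,245,-1); pe=edge(194,202,305,325,-1); pl=edge(190,205,245,258,1); re=edge(239,249,318,350,1)
print("slotR-plateR %.2f slotL-plateL %.2f slotmid-platemid %.2f rear-plateR %.2f"%(se-pe,sl-pl,(se+sl-pe-pl)/2,re-pe))
E
python3 br.py c0
```

```text
t25.20 p 0.6345 -0.1111 0.1044 th -71.1 r 0.1714 | F [-8.09  9.    8.59] Fr -11.14 Ft -4.73 Mz(base) 4.814 tau0 5.043 tau4,5 [ 2.968 -2.014] op 0.218
d 171.36 Fd -11.13
slotR-plateR 69.63 slotL-plateL -24.74 slotmid-platemid 22.45 rear-plateR 10.34
```

Call:
step_arm:
  plan:
    - {"dx": 0,"dy": -0.002,"dz": 0,"ax": 0,"ay": 0,"az": 0,"gripper": 0.9}
    - {"dx": 0,"dy": -0.002,"dz": 0,"ax": 0,"ay": 0,"az": 0,"gripper": 0.9}
    - {"dx": 0,"dy": 0,"dz": 0,"ax": 0,"ay": 0,"az": 0,"gripper": 0.9}

```text
time_s: 25.62
tcp_pos: [0.6345, -0.111, 0.1045]
tcp_rot: [0.986, 0.164, -0.0, -0.001]
contact_force: [-2.9, 3.5, 5.3]
opening: 0.224
```

```bash
python3 br.py c1
```

```text
t25.62 p 0.6345 -0.1110 0.1045 th -71.1 r 0.1713 | F [-2.89  3.52  5.33] Fr -4.27 Ft -1.59 Mz(base) 1.916 tau0 1.766 tau4,5 [ 1.218 -1.077] op 0.224
d 171.29 Fd -4.27
slotR-plateR 69.53 slotL-plateL -25.03 slotmid-platemid 22.25 rear-plateR 10.62
```

Call:
step_arm:
  plan:
    - {"dx": 0,"dy": -0.0015,"dz": 0,"ax": 0,"ay": 0,"az": 0,"gripper": 0.9}
    - {"dx": 0,"dy": -0.0015,"dz": 0,"ax": 0,"ay": 0,"az": 0,"gripper": 0.9}
    - {"dx": 0,"dy": 0,"dz": 0,"ax": 0,"ay": 0,"az": 0,"gripper": 0.9}

```text
time_s: 26.05
tcp_pos: [0.6345, -0.1109, 0.1045]
tcp_rot: [0.987, 0.163, 0.0, 0.001]
contact_force: [-0.6, -2.3, 3.2]
opening: 0.217
```

```bash
python3 br.py c2
```

```text
t26.05 p 0.6345 -0.1109 0.1045 th -71.1 r 0.1712 | F [-0.56 -2.32  3.25] Fr 2.01 Ft -1.28 Mz(base) -1.535 tau0 -1.351 tau4,5 [-0.457 -0.374] op 0.217
d 171.20 Fd 2.02
slotR-plateR 69.50 slotL-plateL -25.06 slotmid-platemid 22.22 rear-plateR 10.88
```

Call:
step_arm:
  plan:
    - {"dx": 0,"dy": -0.0015,"dz": 0,"ax": 0,"ay": 0,"az": 0,"gripper": 0.9}
    - {"dx": 0,"dy": -0.0015,"dz": 0,"ax": 0,"ay": 0,"az": 0,"gripper": 0.9}
    - {"dx": 0,"dy": 0,"dz": 0,"ax": 0,"ay": 0,"az": 0,"gripper": 0.9}

```text
time_s: 26.48
tcp_pos: [0.6344, -0.1108, 0.1045]
tcp_rot: [0.987, 0.162, 0.001, 0.002]
contact_force: [4.1, -8.9, 0.9]
opening: 0.22
```

```bash
python3 br.py c3
```

```text
t26.48 p 0.6344 -0.1108 0.1045 th -71.1 r 0.1711 | F [ 4.15 -8.93  0.92] Fr 9.79 Ft 1.03 Mz(base) -5.207 tau0 -4.568 tau4,5 [-2.189  0.426] op 0.220
d 171.08 Fd 9.79
slotR-plateR 69.29 slotL-plateL -25.02 slotmid-platemid 22.13 rear-plateR 10.86
```

Call:
step_arm:
  plan:
    - {"dx": 0,"dy": -0.0008,"dz": 0,"ax": 0,"ay": 0,"az": 0,"gripper": 0.9}
    - {"dx": 0,"dy": 0,"dz": 0,"ax": 0,"ay": 0,"az": 0,"gripper": 0.9}

```text
time_s: 26.78
tcp_pos: [0.6344, -0.1108, 0.1045]
tcp_rot: [0.987, 0.162, 0.001, 0.003]
contact_force: [4.1, -8.0, 0.4]
opening: 0.218
```

```bash
python3 br.py c4
```

```text
t26.77 p 0.6344 -0.1108 0.1045 th -71.1 r 0.1711 | F [ 4.15 -8.01  0.41] Fr 8.93 Ft 1.32 Mz(base) -4.625 tau0 -5.223 tau4,5 [-2.538  0.6  ] op 0.218
d 171.06 Fd 8.92
slotR-plateR 69.20 slotL-plateL -25.02 slotmid-platemid 22.09 rear-plateR 10.83
```

Call:
step_arm:
  plan:
    - {"dx": 0,"dy": -0.0007,"dz": 0,"ax": 0,"ay": 0,"az": 0,"gripper": 0.9}
    - {"dx": 0,"dy": 0,"dz": 0,"ax": 0,"ay": 0,"az": 0,"gripper": 0.9}

```text
time_s: 27.08
tcp_pos: [0.6344, -0.1108, 0.1045]
tcp_rot: [0.987, 0.162, 0.001, 0.003]
contact_force: [5.2, -9.8, 0.5]
opening: 0.22
```

```bash
python3 st.py
```

```text
t27.07 p 0.6344 -0.1108 0.1045 th -71.1 r 0.1710 | F [ 5.2  -9.77  0.54] Fr 10.93 Ft 1.75 Mz(base) -5.621 tau0 -5.801 tau4,5 [-2.849  0.755] op 0.220
```

Call:
step_arm:
  plan:
    - {"dx": 0,"dy": -0.0004,"dz": 0,"ax": 0,"ay": 0,"az": 0,"gripper": 0.9}
    - {"dx": 0,"dy": 0,"dz": 0,"ax": 0,"ay": 0,"az": 0,"gripper": 0.9}

```text
time_s: 27.32
tcp_pos: [0.6344, -0.1108, 0.1045]
tcp_rot: [0.987, 0.162, 0.002, 0.003]
contact_force: [5.6, -10.9, -1.0]
opening: 0.222
```

```bash
python3 br.py c5
```

```text
t27.32 p 0.6344 -0.1108 0.1045 th -71.1 r 0.1710 | F [  5.64 -10.93  -1.04] Fr 12.17 Ft 1.79 Mz(base) -6.309 tau0 -6.083 tau4,5 [-3.     0.829] op 0.222
d 171.03 Fd 12.17
slotR-plateR 69.20 slotL-plateL -24.64 slotmid-platemid 22.28 rear-plateR 10.78
```

Just about to slip (≈12 N). Small increments now.

Call:
step_arm:
  plan:
    - {"dx": 0,"dy": -0.0004,"dz": 0,"ax": 0,"ay": 0,"az": 0,"gripper": 0.9}
    - {"dx": 0,"dy": 0,"dz": 0,"ax": 0,"ay": 0,"az": 0,"gripper": 0.9}

```text
time_s: 27.62
tcp_pos: [0.6343, -0.1104, 0.1045]
tcp_rot: [0.987, 0.162, 0.002, 0.003]
contact_force: [5.2, -9.8, -0.0]
opening: 0.223
```

```bash
python3 br.py c6
```

```text
t27.62 p 0.6343 -0.1104 0.1045 th -71.1 r 0.1707 | F [ 5.18 -9.79 -0.03] Fr 10.94 Ft 1.72 Mz(base) -5.638 tau0 -6.143 tau4,5 [-3.03   0.842] op 0.223
d 170.67 Fd 10.94
slotR-plateR 69.69 slotL-plateL -24.15 slotmid-platemid 22.77 rear-plateR 10.83
```

Call:
step_arm:
  plan:
    - {"dx": 0,"dy": -0.0003,"dz": 0,"ax": 0,"ay": 0,"az": 0,"gripper": 0.9}
    - {"dx": 0,"dy": 0,"dz": 0,"ax": 0,"ay": 0,"az": 0,"gripper": 0.9}

```text
time_s: 27.92
tcp_pos: [0.6342, -0.1102, 0.1045]
tcp_rot: [0.987, 0.162, 0.002, 0.003]
contact_force: [4.8, -10.6, -1.3]
opening: 0.222
```

```bash
python3 br.py c7
```

```text
t27.93 p 0.6342 -0.1102 0.1045 th -71.1 r 0.1704 | F [  4.76 -10.55  -1.32] Fr 11.53 Ft 1.08 Mz(base) -6.168 tau0 -6.162 tau4,5 [-3.042  0.845] op 0.222
d 170.41 Fd 11.53
slotR-plateR 69.98 slotL-plateL -23.65 slotmid-platemid 23.16 rear-plateR 10.79
```

Carriage moved in by about 0.6 mm and the barrel is unmoved relative to it, so there is no contact. The gap is about 1.3–1.5 mm. Unloading the hand, then releasing.

Call:
step_arm:
  plan:
    - {"dx": 0,"dy": 0.002,"dz": 0,"ax": 0,"ay": 0,"az": 0,"gripper": 0.9}
    - {"dx": 0,"dy": 0.002,"dz": 0,"ax": 0,"ay": 0,"az": 0,"gripper": 0.9}
    - {"dx": 0,"dy": 0.001,"dz": 0,"ax": 0,"ay": 0,"az": 0,"gripper": 0.9}
    - {"dx": 0,"dy": 0,"dz": 0,"ax": 0,"ay": 0,"az": 0,"gripper": 0.9}

```text
time_s: 28.48
tcp_pos: [0.6342, -0.1102, 0.1045]
tcp_rot: [0.987, 0.163, 0.0, 0.001]
contact_force: [1.6, -5.4, 3.9]
opening: 0.221
```

```bash
python3 br.py c8
```

```text
t28.48 p 0.6342 -0.1102 0.1045 th -71.1 r 0.1705 | F [ 1.56 -5.38  3.91] Fr 5.60 Ft -0.27 Mz(base) -3.240 tau0 -3.358 tau4,5 [-1.54  -0.045] op 0.221
d 170.46 Fd 5.60
slotR-plateR 70.46 slotL-plateL -24.01 slotmid-platemid 23.22 rear-plateR 10.76
```

Call:
step_arm:
  plan:
    - {"dx": 0,"dy": 0.0015,"dz": 0,"ax": 0,"ay": 0,"az": 0,"gripper": 0.9}
    - {"dx": 0,"dy": 0,"dz": 0,"ax": 0,"ay": 0,"az": 0,"gripper": 0.9}
    - {"dx": 0,"dy": 0,"dz": 0,"ax": 0,"ay": 0,"az": 0,"gripper": 0.9}

```text
time_s: 28.9
tcp_pos: [0.6342, -0.1103, 0.1045]
tcp_rot: [0.986, 0.164, -0.0, -0.0]
contact_force: [-0.2, -4.1, 5.5]
opening: 0.219
```

```bash
python3 br.py c9
```

```text
t28.90 p 0.6342 -0.1103 0.1045 th -71.1 r 0.1705 | F [-0.18 -4.11  5.47] Fr 3.83 Ft -1.50 Mz(base) -2.629 tau0 -2.184 tau4,5 [-0.845 -0.46 ] op 0.219
d 170.50 Fd 3.84
slotR-plateR 70.49 slotL-plateL -23.86 slotmid-platemid 23.32 rear-plateR 10.66
```

Call:
step_arm:
  plan:
    - {"dx": 0,"dy": 0.002,"dz": 0,"ax": 0,"ay": 0,"az": 0,"gripper": 0.9}
    - {"dx": 0,"dy": 0.002,"dz": 0,"ax": 0,"ay": 0,"az": 0,"gripper": 0.9}
    - {"dx": 0,"dy": 0.001,"dz": 0,"ax": 0,"ay": 0,"az": 0,"gripper": 0.9}
    - {"dx": 0,"dy": 0,"dz": 0,"ax": 0,"ay": 0,"az": 0,"gripper": 0.9}
    - {"dx": 0,"dy": 0,"dz": 0,"ax": 0,"ay": 0,"az": 0,"gripper": 0.9}

```text
time_s: 29.58
tcp_pos: [0.6343, -0.1103, 0.1045]
tcp_rot: [0.986, 0.165, -0.001, -0.003]
contact_force: [-6.5, 4.4, 10.4]
opening: 0.22
```

```bash
python3 br.py d0
```

```text
t29.57 p 0.6343 -0.1103 0.1045 th -71.1 r 0.1706 | F [-6.51  4.41 10.42] Fr -6.29 Ft -4.73 Mz(base) 2.079 tau0 1.955 tau4,5 [ 1.422 -1.649] op 0.220
d 170.58 Fd -6.27
slotR-plateR 70.58 slotL-plateL -23.59 slotmid-platemid 23.49 rear-plateR 10.23
```

Call:
step_arm:
  plan:
    - {"dx": 0,"dy": 0.0008,"dz": 0,"ax": 0,"ay": 0,"az": 0,"gripper": 0.9}
    - {"dx": 0,"dy": 0,"dz": 0,"ax": 0,"ay": 0,"az": 0,"gripper": 0.9}

```text
time_s: 29.88
tcp_pos: [0.6343, -0.1104, 0.1044]
tcp_rot: [0.986, 0.166, -0.002, -0.003]
contact_force: [-6.7, 5.9, 9.6]
opening: 0.225
```

```bash
python3 br.py d1
```

```text
t29.88 p 0.6343 -0.1104 0.1044 th -71.1 r 0.1706 | F [-6.71  5.89  9.62] Fr -7.75 Ft -4.43 Mz(base) 2.997 tau0 2.649 tau4,5 [ 1.757 -1.844] op 0.225
d 170.60 Fd -7.74
slotR-plateR 70.62 slotL-plateL -23.39 slotmid-platemid 23.62 rear-plateR 10.15
```

Call:
step_arm:
  plan:
    - {"dx": 0,"dy": 0.0012,"dz": 0,"ax": 0,"ay": 0,"az": 0,"gripper": 0.9}
    - {"dx": 0,"dy": 0,"dz": 0,"ax": 0,"ay": 0,"az": 0,"gripper": 0.9}

```text
time_s: 30.18
tcp_pos: [0.6343, -0.1104, 0.1045]
tcp_rot: [0.986, 0.166, -0.002, -0.004]
contact_force: [-8.6, 6.8, 10.5]
opening: 0.223
```

```bash
python3 br.py d2
```

```text
t30.18 p 0.6343 -0.1104 0.1045 th -71.1 r 0.1706 | F [-8.62  6.76 10.47] Fr -9.19 Ft -5.96 Mz(base) 3.337 tau0 3.638 tau4,5 [ 2.302 -2.137] op 0.223
d 170.63 Fd -9.18
slotR-plateR 70.60 slotL-plateL -23.45 slotmid-platemid 23.57 rear-plateR 10.27
```

Call:
step_arm:
  plan:
    - {"dx": 0,"dy": 0.0006,"dz": 0,"ax": 0,"ay": 0,"az": 0,"gripper": 0.9}
    - {"dx": 0,"dy": 0,"dz": 0,"ax": 0,"ay": 0,"az": 0,"gripper": 0.9}

```text
time_s: 30.48
tcp_pos: [0.6343, -0.1104, 0.1044]
tcp_rot: [0.986, 0.166, -0.002, -0.004]
contact_force: [-8.4, 7.7, 11.8]
opening: 0.222
```

```bash
python3 br.py d3
```

```text
t30.48 p 0.6343 -0.1104 0.1044 th -71.1 r 0.1706 | F [-8.42  7.71 11.78] Fr -10.03 Ft -5.46 Mz(base) 3.963 tau0 4.120 tau4,5 [ 2.566 -2.279] op 0.222
d 170.62 Fd -10.02
slotR-plateR 70.67 slotL-plateL -23.43 slotmid-platemid 23.62 rear-plateR 10.26
```

Call:
step_arm:
  plan:
    - {"dx": 0,"dy": 0.0007,"dz": 0,"ax": 0,"ay": 0,"az": 0,"gripper": 0.9}
    - {"dx": 0,"dy": 0,"dz": 0,"ax": 0,"ay": 0,"az": 0,"gripper": 0.9}

```text
time_s: 30.78
tcp_pos: [0.6343, -0.1105, 0.1044]
tcp_rot: [0.986, 0.166, -0.002, -0.004]
contact_force: [-9.5, 9.8, 12.5]
opening: 0.222
```

```bash
python3 st.py
```

```text
t30.77 p 0.6343 -0.1105 0.1044 th -71.1 r 0.1708 | F [-9.49  9.82 12.45] Fr -12.37 Ft -5.79 Mz(base) 5.181 tau0 4.585 tau4,5 [ 2.813 -2.418] op 0.222
```

Call:
step_arm:
  plan:
    - {"dx": 0,"dy": 0.0004,"dz": 0,"ax": 0,"ay": 0,"az": 0,"gripper": 0.9}
    - {"dx": 0,"dy": 0,"dz": 0,"ax": 0,"ay": 0,"az": 0,"gripper": 0.9}

```text
time_s: 31.02
tcp_pos: [0.6344, -0.1108, 0.1044]
tcp_rot: [0.986, 0.166, -0.002, -0.004]
contact_force: [-9.7, 9.3, 12.8]
opening: 0.219
```

```bash
python3 br.py d4
```

```text
t31.02 p 0.6344 -0.1108 0.1044 th -71.1 r 0.1711 | F [-9.71  9.33 12.78] Fr -11.98 Ft -6.15 Mz(base) 4.846 tau0 4.689 tau4,5 [ 2.877 -2.455] op 0.219
d 171.06 Fd -11.97
slotR-plateR 69.95 slotL-plateL -24.21 slotmid-platemid 22.87 rear-plateR 10.22
```

Direct comparison at the same pull load gives d = 171.06 against a clearing point of 169.43, a gap of about 1.65 mm. Unloading and releasing here.

Call:
step_arm:
  plan:
    - {"dx": 0,"dy": -0.0025,"dz": 0,"ax": 0,"ay": 0,"az": 0,"gripper": 0.9}
    - {"dx": 0,"dy": -0.0025,"dz": 0,"ax": 0,"ay": 0,"az": 0,"gripper": 0.9}
    - {"dx": 0,"dy": 0,"dz": 0,"ax": 0,"ay": 0,"az": 0,"gripper": 0.9}
    - {"dx": 0,"dy": 0,"dz": 0,"ax": 0,"ay": 0,"az": 0,"gripper": 0.9}

```text
time_s: 31.58
tcp_pos: [0.6344, -0.1107, 0.1044]
tcp_rot: [0.986, 0.165, -0.001, -0.002]
contact_force: [-5.4, 1.2, 8.5]
opening: 0.22
```

```bash
python3 br.py e0
```

```text
t31.57 p 0.6344 -0.1107 0.1044 th -71.1 r 0.1710 | F [-5.36  1.21  8.5 ] Fr -2.88 Ft -4.67 Mz(base) 0.175 tau0 0.574 tau4,5 [ 0.611 -1.242] op 0.220
d 170.95 Fd -2.87
slotR-plateR 69.98 slotL-plateL -24.29 slotmid-platemid 22.85 rear-plateR 10.41
```

Call:
step_arm:
  plan:
    - {"dx": -0.0015,"dy": -0.001,"dz": 0,"ax": 0,"ay": 0,"az": 0,"gripper": 0.9}
    - {"dx": 0,"dy": 0,"dz": 0,"ax": 0,"ay": 0,"az": 0,"gripper": 0.9}
    - {"dx": 0,"dy": 0,"dz": 0,"ax": 0,"ay": 0,"az": 0,"gripper": 0.9}
  force: 20

```text
time_s: 32.0
tcp_pos: [0.6343, -0.1108, 0.1045]
tcp_rot: [0.986, 0.165, 0.001, -0.001]
contact_force: [1.9, 5.1, 3.7]
opening: 0.22
```

```bash
python3 br.py e1
```

```text
t32.00 p 0.6343 -0.1108 0.1045 th -71.1 r 0.1710 | F [1.86 5.06 3.73] Fr -4.19 Ft 3.40 Mz(base) 3.419 tau0 3.559 tau4,5 [1.28  0.963] op 0.220
d 170.99 Fd -4.20
slotR-plateR 69.96 slotL-plateL -24.34 slotmid-platemid 22.81 rear-plateR 10.57
```

Call:
step_arm:
  plan:
    - {"dx": 0,"dy": 0,"dz": 0,"ax": 0,"ay": 0,"az": 0,"gripper": 0.72}
    - {"dx": 0,"dy": 0,"dz": 0,"ax": 0,"ay": 0,"az": 0,"gripper": 0.65}
    - {"dx": 0,"dy": 0,"dz": 0,"ax": 0,"ay": 0,"az": 0,"gripper": 0.6}
    - {"dx": 0,"dy": 0,"dz": 0,"ax": 0,"ay": 0,"az": 0,"gripper": 0.6}

```text
time_s: 32.55
tcp_pos: [0.6335, -0.1141, 0.1041]
tcp_rot: [0.987, 0.163, -0.0, 0.0]
contact_force: [0.6, 0.1, 0.3]
opening: 0.402
```

```bash
python3 br.py e2
```

```text
t32.55 p 0.6335 -0.1141 0.1041 th -71.7 r 0.1739 | F [0.6  0.11 0.32] Fr 0.08 Ft 0.60 Mz(base) 0.140 tau0 0.030 tau4,5 [0.017 0.012] op 0.402
d 173.89 Fd 0.08
slotR-plateR 70.30 slotL-plateL -25.68 slotmid-platemid 22.31 rear-plateR 10.63
```

Released. The hand sprang 3 mm outward, so I'll re-centre it and compare with e1 from the same viewpoint.

Call:
step_arm:
  plan:
    - {"dx": 0.0002,"dy": -0.0029,"dz": 0,"ax": 0,"ay": 0,"az": 0,"gripper": 0.55}
    - {"dx": 0,"dy": 0,"dz": 0,"ax": 0,"ay": 0,"az": 0,"gripper": 0.55}
    - {"dx": 0,"dy": 0,"dz": 0,"ax": 0,"ay": 0,"az": 0,"gripper": 0.55}

```text
time_s: 32.98
tcp_pos: [0.633, -0.1107, 0.1044]
tcp_rot: [0.987, 0.164, 0.0, 0.0]
contact_force: [0.6, -0.3, -0.8]
opening: 0.453
```

```bash
python3 br.py e3
```

```text
t32.98 p 0.6330 -0.1107 0.1044 th -71.5 r 0.1706 | F [ 0.64 -0.26 -0.84] Fr 0.45 Ft 0.52 Mz(base) -0.094 tau0 -0.089 tau4,5 [-0.001  0.   ] op 0.453
d 170.56 Fd 0.45
slotR-plateR 69.76 slotL-plateL -24.36 slotmid-platemid 22.70 rear-plateR 10.60
```

The carriage is unchanged within 0.1 mm (22.70 against 22.81 px). Rising clear.

Call:
step_arm:
  plan:
    - {"dx": 0,"dy": 0,"dz": -0.015,"ax": 0,"ay": 0,"az": 0,"gripper": 0.5}
    - {"dx": 0,"dy": 0,"dz": -0.03,"ax": 0,"ay": 0,"az": 0,"gripper": 0.5}
    - {"dx": 0,"dy": 0,"dz": -0.03,"ax": 0,"ay": 0,"az": 0,"gripper": 0.5}
    - {"dx": -0.005,"dy": 0,"dz": -0.03,"ax": 0,"ay": 0,"az": 0,"gripper": 0.5}
    - {"dx": -0.02,"dy": 0,"dz": -0.02,"ax": 0,"ay": 0,"az": 0,"gripper": 0.5}
    - {"dx": -0.02,"dy": 0,"dz": 0,"ax": 0,"ay": 0,"az": 0,"gripper": 0.5}
    - {"dx": 0,"dy": 0,"dz": 0,"ax": 0,"ay": 0,"az": 0,"gripper": 0.5}
    - {"dx": 0,"dy": 0,"dz": 0,"ax": 0,"ay": 0,"az": 0,"gripper": 0.5}
    - {"dx": 0,"dy": 0,"dz": 0,"ax": 0,"ay": 0,"az": 0,"gripper": 0.5}

```text
time_s: 34.15
tcp_pos: [0.591, -0.1248, 0.2293]
tcp_rot: [0.986, 0.164, 0.0, -0.0]
contact_force: [0.4, 0.1, -0.3]
opening: 0.501
```

```bash
python3 st.py; python3 - <<'E'
from h import *
c=arm.get_calibration("wrist"); im=arm.grab_frame("wrist");cv2.imwrite("pics/w9.png",im)
C=np.array([.5789,.051])
for a in(-165,-167.7,-171): r=np.radians(a);print(a,proj(c,[*(C+.055*np.array([np.cos(r),np.sin(r)])),.145]))
E
```

```text
t34.15 p 0.5910 -0.1248 0.2293 th -86.1 r 0.1762 | F [ 0.41  0.07 -0.33] Fr -0.04 Ft 0.42 Mz(base) 0.090 tau0 0.189 tau4,5 [0.019 0.011] op 0.501
-165 [ 65.65156869 225.01890642]
-167.7 [ 62.46743302 224.73384548]
-171 [ 58.56244346 224.19041411]
```

View pics/w9.png

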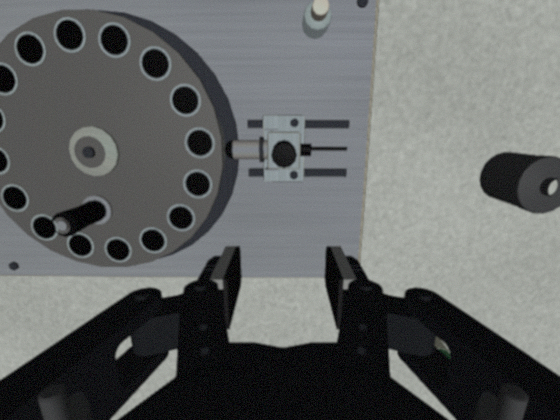

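The grip top is at (62,225), matching −167.7°. The vial and lead pot are standing and the hand is clear. Handing in.

```bash
python3 -c "
from station import arm
print(arm.job_done())"
```

```text
the job is handed in; nothing more can be done
None
```

I found the tight spot, left its middle against the pickup, slid the carriage back, and handed the job in with the hand off at about 34 s.

- **Tight spot:** I turned the carousel both ways by its grip. The drag at the grip rose from about 2 N to 11 N over roughly 48°. Matching the rise from both directions put the middle at a grip angle of −167.5°. I left it at about −168°, and the last wrist picture fits −167.7°.
- **Pickup:** I pulled the carriage back until the barrel stopped moving relative to it in the wrist pictures. The pull also levelled off at the 12 N rail friction there, and both put the clearing point at 169.4 mm. My first stop left a gap of about 1.9 mm. I eased it in to about 1.3 mm without touching the carousel, then back out to an estimated 1.65 mm, give or take 0.15 mm.
- **Last checks:** After release, the carriage-to-slot picture matched the one from before within 0.1 mm. The tool felt only noise-level force, and the vial and lead pot were standing in place. I did not look again at the green bottle and vial tray, but the hand never went near them.
- **Disagreements:**
  - My first barrel reading put the clearing point 0.4 mm closer to the carousel because the measuring window was clipped. I corrected it, and it then agreed with the force reading.
  - The fixed and wrist cameras differed by 1 to 2 mm on the post, and up to 6 mm on the grip in the first views. I took the carousel's centre from the arm's own circle, which fitted at a radius of 55.0 mm.

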